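Swap the hand torches between charger and ring holder

ROBOT

A 6-joint arm with a two-finger parallel gripper is mounted at the origin on the work surface. World frame = base frame: x ahead of the robot, y to its left, z up, the work surface at z = 0. Lengths are in m, angles in degrees, forces in N, time in s.
With the tool pointing down it reaches from about 0.25 to 0.725 m from the base axis. Payload 9.7 kg.
Tool frame: the origin (TCP) lies on the centre line of the jaws, within the pads' length; the fingertips stand 19 mm ahead of it and the grasp point (between the pads) is the TCP (bot.tcp_to_tips is the z of the fingertips in the tool frame, in m); z points along the fingers, y is the line along which they close (so a half turn about z gives the same grasp; the last joint's range is limited). The gripper opens to 85 mm and grips with 20 to 120 N. Pads are 22 mm wide; open, the fingers measure 114 mm over their backs; the gripper's body (76 mm by 85 mm) begins 54 mm behind the grasp point. The pads swing forward as they close: fully open they stand 13 mm farther back than shut.
Start: joints at [-66.349, 4.979, 10.078, 95.1, 0, 90], TCP at [0.221, -0.504, 0.25] pointing down, gripper open.
Joint ranges: [-179.16, 179.16], [-48.56, 103.87], [-65.8, 70.77], [-126.05, 130.52], [-82.76, 87.17], [-180, 180]. Speed limits (degrees/s): [127.2, 127.2, 147.25, 180, 180, 180].

INTERFACE

Orientations are given as [roll, pitch, yaw] about the fixed x, y, z axes, in that order (R = Rz(yaw) Ry(pitch) Rx(roll)).
In Python, from workcell import bot gives the robot as it stands. The module is installed in compiled form; this text tells all that it offers.
- The arm moves only by the tool play_rows, never from a script. Its argument "increments" is a list of rows, each an object with "slide": the shift along the tool's x, y, z in mm, a list of three; "angular": the turn, a rotation vector about the tool's x, y, z in degrees, a list of three; "claw": the opening, from -1 (shut) to 1 (fully open). In form: [{"slide": [x, y, z], "angular": [rx, ry, rz], "claw": claw}, ...]. A call has 1 to 8 rows; each row shifts and turns the commanded pose from where the row before left it, along the tool's axes as they then stand; what a row does not reach is not made up. A row lasts 1/10 s, in which the tool goes at most 50 mm and 8.59 degrees, less where a joint would pass 70% of its speed; a pose out of reach is approached as far as the arm can. A call is refused whole if a number of a shift passes 50 or a number of a turn 8.59, either way. A call with a gripper value outside its range is refused whole. The fingers move at their own pace and stop on an object; "squeeze" is the grip in N (left out, the last holds). Time passes only in rows, so rows that do not move let the fingers close. It gives the time, the measured TCP pose, the force, the opening and the grip force at its end, in the units of the state.
- bot.get_obs(): the state, without advancing time (a new reading comes with each control period).
- bot.camera(name): name is "scene" or "top" or "wrist"; returns the picture (480x640x3 uint8, red, green, blue); there is no depth.
- bot.camera_info(name): a dict with "fovy" (degrees; the focal length in pixels is half the picture's height over the tangent of half this angle, whatever the lens; pixels are square), "cx", "cy" (the principal point, pixels), "R" (3x3) and "t" (3): a world point X has camera coordinates R X + t. Camera axes: x right, y down, z forward; pixel columns grow to the right and rows downward; lengths in m; the calibration is good to about 2 mm. A picture is of the moment at which its call begins: read the wrist's pose just before it. camera_info takes no time and is no camera call; for the wrist camera it gives the pose at the moment of the call.
- bot.job_done(): hands the job in; it is judged then, once.
The state is a dict: "time": time; "q": joint angles; "qd": joint speeds; "joint_efforts": joint torques, N m; "ee_pos": TCP position; "tcp_rot": TCP orientation; "wrist_force": force on the tool from outside, world axes, zero at the start; "torque": the same for the moment, N m; "opening": finger opening in m; "grasp_force": force on a finger pad.
Only numpy, scipy, OpenCV 4.12 (cv2) and the standard library are available. Lean on these libraries where they do the work, as an engineer would, in place of code of your own. Each camera call takes 0.05 s, during which the arm holds its last target. There are 200 camera calls.

TASK

The torch hanging in the bench ring is flat: lift it out and put it on charge in the empty charger, pushed fully home so that both of its side catches lock. Then pinch the two side release buttons of the charged torch, draw it out of the other charger and drop it handle-first into the ring so that it hangs upright on its flange. Do not shift the radio, the multimeter, the solder reel or the flux tin.

Things in the scene. Friction and masses are not known exactly. Their poses are not given: they have to be found in the camera images.
- torch_flat_grip (a point): Flat torch, hanging in the ring at the start. Black, 154 mm long. From its tail: tapered-tail handle, 30 mm thick, to 100 mm; flange 51 mm wide at 100-106; two opposed grey side buttons (24 wide) at 110-138; bezel 51 mm wide to the lens at 154. Point: midway between the buttons, 124 mm from the tail, 24 above the flange's underside. z from tail to lens; y button to button; half-turn symmetric.
- torch_charged_grip (a point): Charged torch, the same as the flat one, locked home in a charger at the start; point and axes likewise. Button faces are 62 mm apart at rest, 52 fully pressed (stops). A pinch of 20 N or more on both buttons at once draws in the two catches on the handle top (z 86-93 mm from the tail), so frees the torch, and also holds it firmly. About 0.26 kg.
- charger_free_mouth (a point): Empty charger, grey, fixed, base 124 x 68 mm; its bay leans 30 deg from vertical to its front (robot side). Point: centre of the mouth, on top of its two lips. z: out of the bay along its axis; y: level, lip to lip. Mouth 43 (x) by 34 mm (y), block round it 52 x 53 mm; 34 mm square sleeve below, 101 mm deep. Torch home: flange flat on the lips, grip point 24 mm out along z, buttons along y (either way).
- charger_full_mouth (a point): The charger that holds the charged torch at the start: same as the empty one, point and axes likewise. With a torch home, its catches spring out under the 5.5 mm thick lips (1.5 mm play) once the buttons are let go, and lock it against any pull until both buttons are pinched.
- ring_top (a point): Fixed level steel ring, 44 mm inside and 56 mm outside diameter, 8 mm thick; its 16 mm post stands 55 mm behind it (its +x) and is no higher. Point: ring's centre on its top face, 135 mm above the bench; z up. A torch hangs handle down on its flange (guide ribs and catches pass through), any way round, tail 35 mm above the bench, grip point 24 mm above the ring's top face.
- torch_flat_l (a joint): Release button of the flat torch, on its +y side: 0 m sprung out (catch out), 0.005 m fully pressed in (catch drawn in). Spring: 3 N to start, 8 N fully in.
- torch_flat_r (a joint): Release button of the flat torch, on its -y side: 0 m sprung out (catch out), 0.005 m fully pressed in (catch drawn in). Spring: 3 N to start, 8 N fully in.
- torch_charged_l (a joint): Release button of the charged torch, on its +y side: 0 m sprung out (catch out), 0.005 m fully pressed in (catch drawn in). Spring: 3 N to start, 8 N fully in.
- torch_charged_r (a joint): Release button of the charged torch, on its -y side: 0 m sprung out (catch out), 0.005 m fully pressed in (catch drawn in). Spring: 3 N to start, 8 N fully in.
- handheld_radio: Bystander: a black hand-held radio standing loose on the bench, 34 (x) x 58 (y) x 118 mm high, with a knob and a rubber aerial (13 mm thick, at x +4, y -16 mm) that reaches 242 mm above the bench. Origin at the centre of its underside, z up.
- multimeter: Bystander: a green digital multimeter lying loose on the bench, 150 (x) x 72 (y) x 45 mm high. Origin at the centre of its underside, z up.
- solder_reel: Bystander: a reel of solder wire lying flat on the bench, 58 mm in diameter, 42 mm high. Origin at the centre of its underside, z up.
- flux_tin: Bystander: a round metal flux tin standing on the bench, 55 mm in diameter, 36 mm high. Origin at the centre of its underside, z up.
Mind the look-alikes: they are no part of the job. What is shaped like the part that bears torch_charged_grip but pink is not meant.

How it is judged (in metres and radians):
On the way, in this order (a step that is already met when the one before it is completed fails the run):
1. the flat torch is locked home in the empty charger, both buttons sprung out (z of torch_flat_grip in the frame of charger_free_mouth between 0.021 and 0.027 m and x of torch_flat_grip in the frame of charger_free_mouth between -0.006 and 0.006 m and y of torch_flat_grip in the frame of charger_free_mouth between -0.006 and 0.006 m and angle between the z axis of torch_flat_grip and the z axis of charger_free_mouth, either way round below 0.08 rad and value of joint each of torch_flat_l, torch_flat_r below 0.0015 m), for 0.2 s.
2. the charged torch is drawn out of its charger (z of torch_charged_grip in the frame of charger_full_mouth above 0.11 m).
At the end, for the whole second after the job is handed in: Flat torch locked in the charger that was empty: flange on the lips (3 mm along the axis, 6 mm across, 0.08 rad), both buttons sprung out (under 1.5 mm). Charged torch hanging in the ring: within 8 mm of its centre, flange on the ring within 4 mm, upright within 0.12 rad. Both at rest (all of step 1 and horizontal distance between torch_charged_grip and ring_top below 0.008 m and z of torch_charged_grip in the frame of ring_top between 0.02 and 0.028 m and angle between torch_charged_grip's own z axis and vertical below 0.12 rad and linear speed of each of torch_flat, torch_charged below 0.02 m/s and angular speed of each of torch_flat, torch_charged below 0.2 rad/s); the robot touches nothing.
It fails at once if the radio is shifted by more than 30 mm (distance of handheld_radio from where it was at the start of the episode above 0.03 m).
It fails at once if the multimeter is shifted by more than 30 mm (distance of multimeter from where it was at the start of the episode above 0.03 m).
It fails at once if the solder reel is shifted by more than 30 mm (distance of solder_reel from where it was at the start of the episode above 0.03 m).
It fails at once if the flux tin is shifted by more than 30 mm (distance of flux_tin from where it was at the start of the episode above 0.03 m).
It also fails if it takes over 72 s, if anything falls off the work surface, if the arm or the gripper's body presses on something with over 40 N, if the wrist force passes 120 N, or if a joint passes its speed limit or range.

## Working session

There is one attempt and no reset: what is moved stays moved. The work goes in short steps, Python scripts to look and compute and a tool call to move; the robot and the scene stay as the last step left them, time stands still between calls to the robot, and variables do not carry over. Pictures are saved under pics/ and viewed, at most 13 in all, crops included, and the job is handed in when it is done.

Besides the shell and the picture viewer there is one more tool, called after ">>>" as name(argument=value, ...), one argument or row to a line, values as JSON. play_rows: Moves the arm, as the interface text tells. Its arguments: {"type":"object","properties":{"increments":{"type":"array"},"squeeze":{"type":"number"}},"required":["increments"]}

```bash
mkdir -p pics
python3 - <<'E'
from workcell import bot
import cv2
o=bot.get_obs(); print(o['time'],o['ee_pos'],o['tcp_rot'],o['opening'])
for n in('scene','top'):
    im=bot.camera(n); cv2.imwrite(f'pics/{n}0.png',im[...,::-1]); 
    i=bot.camera_info(n); print(n,{k:(v.tolist() if hasattr(v,'tolist') else v) for k,v in i.items()})
E
```

```text
0.0 [ 0.22056416 -0.50360594  0.24958681] [-1.79922391e+02  1.12977501e-03  2.36509003e+01] 0.08536956952212556
scene {'fovy': 48.444447704423666, 'cx': 328.3805081125823, 'cy': 246.7448477822793, 'R': [[0.8864138661199887, 0.462876791594092, -0.003941288339419321], [0.3876204176932852, -0.7468974250099321, -0.5402727536169264], [-0.2530234568918422, 0.4773775364604964, -0.841480729396348]], 't': [-0.4643897495199683, -0.18485783788341698, 1.5003957513869124]}
top {'fovy': 51.10277889056828, 'cx': 314.5714807244093, 'cy': 235.263955507306, 'R': [[-0.028129971672340243, -0.999250053508489, -0.02660893190256464], [-0.9831078331765086, 0.03247204759324066, -0.18012371990410353], [0.18085268325546894, 0.021092574247452683, -0.983283992685182]], 't': [-0.032525062772019386, 0.5844327395314658, 1.2648538884970169]}
```

View pics/scene0.png

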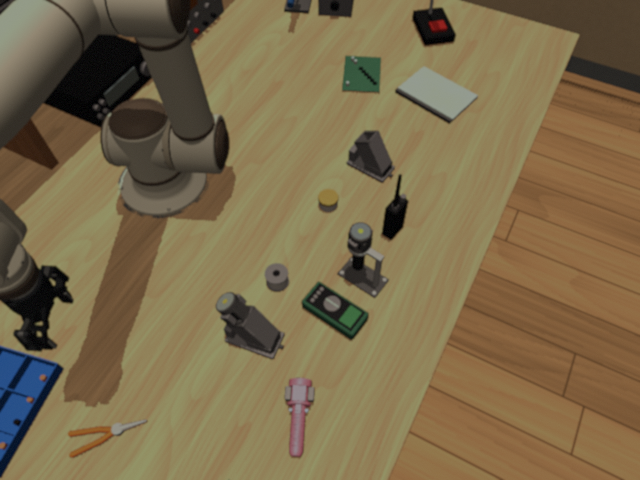

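View pics/top0.png

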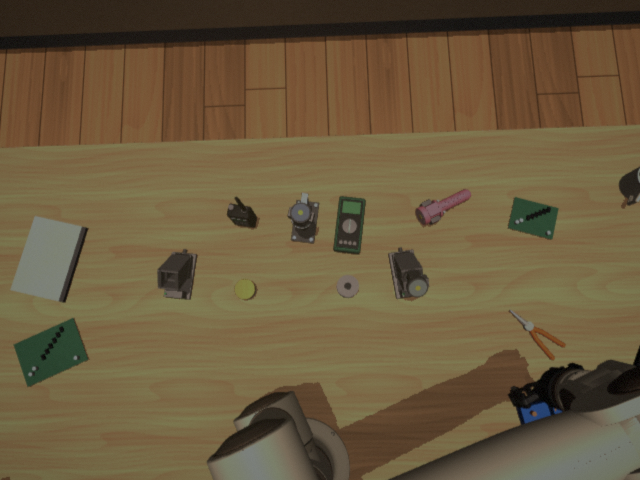

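Candidates, top view: black torch upright in the ring (301,213) is the flat one. The black torch in a charger (417,288) is the charged one. The pink torch lying at (445,207) is a decoy. The empty charger is at (178,275). I'll check these in one composite close crop.

Run:
```python
import cv2,numpy as np
s=cv2.imread('pics/scene0.png');t=cv2.imread('pics/top0.png')
def c(im,x,y,w=64,k=4):
    p=im[y-32:y+32,x-32:x+32]; p=cv2.resize(p,None,fx=k,fy=k,interpolation=cv2.INTER_CUBIC); p=np.clip(p*1.6,0,255).astype(np.uint8)
    cv2.putText(p,f'{x-32},{y-32}',(3,12),0,.4,(0,0,255));return p
a=np.hstack([c(t,301,213),c(t,178,275),c(t,410,280)])
b=np.hstack([c(s,365,255),c(s,372,155),c(s,250,320)])
cv2.imwrite('pics/crop0.png',np.vstack([a,b]))
```

```text
(no output)
```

View pics/crop0.png

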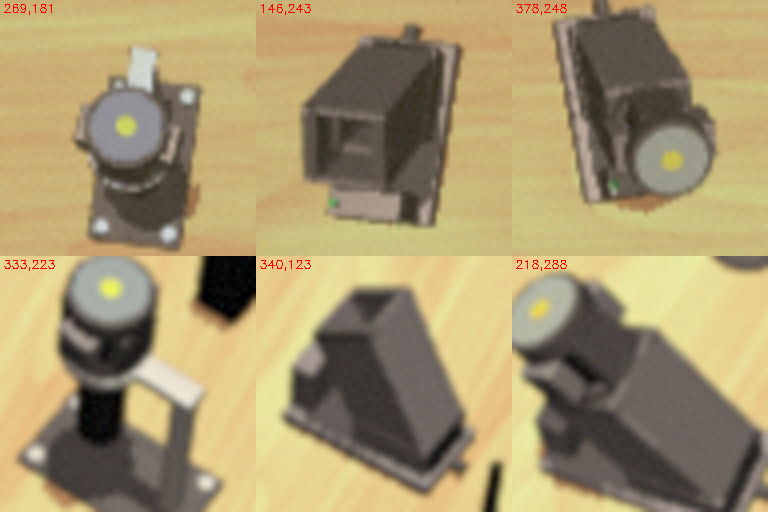

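The crops confirm it: the black torch hangs upright in the ring with its buttons roughly along world y, the empty charger's mouth is at top (168,280), and the charged torch's lens is at top (418,288). Next I'll triangulate these points.

```bash
cat > h.py <<'E'
import numpy as np,cv2
from scipy.spatial.transform import Rotation as Ro
def K(i): f=240/np.tan(np.radians(i['fovy'])/2); return np.array([[f,0,i['cx']],[0,f,i['cy']],[0,0,1]])
def P(i): return K(i)@np.c_[np.array(i['R']),np.array(i['t'])]
def proj(i,X): q=P(i)@np.append(X,1); return q[:2]/q[2]
def tri(obs):
    A=[]
    for i,(u,v) in obs: p=P(i); A+= [u*p[2]-p[0],v*p[2]-p[1]]
    w=np.linalg.svd(np.array(A))[2][-1]; return w[:3]/w[3]
def atz(i,uv,z):  # pixel -> world at height z
    d=np.array(i['R']).T@np.linalg.solve(K(i),[*uv,1]); c=-np.array(i['R']).T@np.array(i['t']); return c+d*(z-c[2])/d[2]
def tool(zdir,ydir):  # tool axes -> matrix
    z=np.array(zdir,float);z/=np.linalg.norm(z);y=np.array(ydir,float);y-=z*(y@z);y/=np.linalg.norm(y);return np.c_[np.cross(y,z),y,z]
def chz(front): f=np.radians(front); return np.array([np.sin(np.pi/6)*np.cos(f),np.sin(np.pi/6)*np.sin(f),np.cos(np.pi/6)]),np.array([-np.sin(f),np.cos(f),0])
def rows(o,p,R=None,n=None):
    R0=Ro.from_euler('xyz',o['tcp_rot'],degrees=True); R=R0 if R is None else Ro.from_matrix(R)
    rv=(R0.inv()*R).as_rotvec(degrees=True); d=np.array(p)-o['ee_pos']
    m=max(abs(rv).max()/8.5,np.linalg.norm(rv)/8.5,np.linalg.norm(d)*1000/48); n=n or int(np.ceil(m))
    print('n',n,'ang',(rv/n).round(2).tolist())
    L=[((R0*Ro.from_rotvec(rv*k/n,degrees=True)).inv().apply(d)*1000/n).round(1).tolist() for k in range(n)]
    print(L if np.linalg.norm(rv)>.3 else ('slide total',R0.inv().apply(d*1000).round(1).tolist(),'per row',L[0]))
def st(o): print(round(o['time'],2),o['ee_pos'].round(4),o['tcp_rot'].round(2),'q',o['q'].round(1),'F',np.round(o['wrist_force'],1),'open',round(o['opening'],4),'g',round(o['grasp_force'],1))
E
python3 - <<'E'
from h import *; from workcell import bot
s=bot.camera_info('scene');t=bot.camera_info('top')
print('flat lens',tri([(t,(300.3,212.3)),(s,(360.4,230.8))]))
print('chg lens',tri([(t,(417.8,287.8)),(s,(224.9,301.1))]))
print('mouth',tri([(t,(168.1,279.8)),(s,(367.1,136.6))]))
print('base edge full',[atz(t,p,.0) for p in[(387.7,254.3),(395.3,298)]])
print('base edge free',[atz(t,p,.0) for p in[(196.8,254.3),(190.6,298.5)]])
for n,z in(('radio',(242,216)),('reel',(347,288)),('tin',(245,290)),('mm',(349,225))): print(n,atz(t,z,.04))
o=bot.get_obs();w=bot.camera_info('wrist');R0=Ro.from_euler('xyz',o['tcp_rot'],degrees=True).as_matrix()
c=-w['R'].T@w['t'];print('cam in tool',R0.T@(c-o['ee_pos']),'axes',(w['R']@R0).round(3).tolist(),w['fovy'],w['cx'],w['cy'])
rows(o,[.35,0,.33],tool([0,0,-1],[0.2,.98,0]))
rows(o,[.35,0,.33],tool([0,0,-1],[-0.2,-.98,0]))
E
```

```text
flat lens [ 0.61438469 -0.02074013  0.19190757]
chg lens [ 0.43082074 -0.29124769  0.15818037]
mouth [0.47412644 0.31799658 0.10804797]
base edge full [array([ 0.53405973, -0.24530085,  0.        ]), array([ 0.41625905, -0.25905744,  0.        ])]
base edge free [array([0.55066239, 0.27364139, 0.        ]), array([0.4311727 , 0.28867824, 0.        ])]
radio [0.64436588 0.1428371  0.04      ]
reel [ 0.44360935 -0.13033612  0.04      ]
tin [0.44642747 0.13537857 0.04      ]
mm [ 0.61016649 -0.14227001  0.04      ]
cam in tool [ 0.0677012  -0.00077226 -0.12345436] axes [[0.001, 1.0, 0.0], [-0.963, 0.001, -0.27], [-0.27, -0.0, 0.963]] 59.062265246612796 322.29727211294596 239.51540301546208
n 18 ang [-0.0, -0.0, -8.05]
[[17.8, -22.7, -4.4], [20.8, -20.0, -4.4], [23.4, -16.9, -4.4], [25.6, -13.5, -4.4], [27.2, -9.8, -4.4], [28.3, -5.9, -4.4], [28.8, -1.9, -4.5], [28.8, 2.2, -4.5], [28.2, 6.2, -4.5], [27.1, 10.1, -4.5], [25.4, 13.8, -4.5], [23.2, 17.2, -4.5], [20.6, 20.3, -4.5], [17.5, 23.0, -4.5], [14.1, 25.2, -4.5], [10.5, 26.9, -4.5], [6.6, 28.1, -4.5], [2.6, 28.8, -4.5]]
n 11 ang [-0.01, 0.0, 3.2]
[[29.1, -37.2, -7.3], [27.0, -38.8, -7.3], [24.8, -40.2, -7.3], [22.5, -41.6, -7.3], [20.2, -42.8, -7.3], [17.8, -43.8, -7.3], [15.3, -44.7, -7.3], [12.8, -45.5, -7.3], [10.2, -46.2, -7.3], [7.6, -46.7, -7.3], [5.0, -47.0, -7.3]]
```

Run:
```python
from h import *; from workcell import bot
o=bot.get_obs()
def R(y): return Ro.from_euler('xyz',[180,0,y],degrees=True).as_matrix()
A=([.44,-.285,.33],6.7);B=([.60,-.02,.33],-10);C=([.48,.318,.29],-7.2)
rows(o,A[0],R(A[1]),7)
for a,b,n in((A,B,8),(B,C,8)): rows(dict(ee_pos=np.array(a[0]),tcp_rot=[180,0,a[1]]),b[0],R(b[1]),n)
```

```text
n 7 ang [-0.01, 0.0, 2.42]
[[41.2, -16.0, -11.5], [40.5, -17.8, -11.5], [39.7, -19.5, -11.5], [38.9, -21.1, -11.5], [38.0, -22.7, -11.5], [37.0, -24.3, -11.5], [35.9, -25.9, -11.5]]
n 8 ang [0.0, -0.0, 2.09]
[[23.7, -30.6, -0.0], [22.6, -31.4, -0.0], [21.4, -32.2, -0.0], [20.3, -33.0, -0.0], [19.0, -33.7, -0.0], [17.8, -34.4, -0.0], [16.5, -35.0, -0.0], [15.2, -35.6, -0.0]]
n 8 ang [0.0, 0.0, -0.35]
[[-22.1, -39.0, 5.0], [-21.9, -39.1, 5.0], [-21.6, -39.3, 5.0], [-21.4, -39.4, 5.0], [-21.1, -39.5, 5.0], [-20.9, -39.7, 5.0], [-20.7, -39.8, 5.0], [-20.4, -39.9, 5.0]]
```

>>> play_rows(
  increments=[
    {"slide":[41,-16,-11.5],"angular":[0,0,2.4],"claw":1},
    {"slide":[40.5,-18,-11.5],"angular":[0,0,2.4],"claw":1},
    {"slide":[39.5,-19.5,-11.5],"angular":[0,0,2.4],"claw":1},
    {"slide":[39,-21,-11.5],"angular":[0,0,2.4],"claw":1},
    {"slide":[38,-22.5,-11.5],"angular":[0,0,2.4],"claw":1},
    {"slide":[37,-24.5,-11.5],"angular":[0,0,2.4],"claw":1},
    {"slide":[36,-26,-11.5],"angular":[0,0,2.4],"claw":1},
    {"slide":[0,0,0],"angular":[0,0,0],"claw":1},
  ],
)

```text
time: 0.9
ee_pos: [0.4425, -0.2817, 0.3315]
tcp_rot: [-180.0, -0.1, 7.1]
wrist_force: [-1.1, -0.9, 0.1]
opening: 0.0851
grasp_force: 0.0
```

```bash
cat >> h.py <<'E'
import pickle
def shot(n):
    from workcell import bot
    o=bot.get_obs(); i=bot.camera_info('wrist'); im=bot.camera('wrist')[...,::-1].copy(); cv2.imwrite(f'pics/{n}.png',im); pickle.dump((o,i),open(f'pics/{n}.pkl','wb')); st(o); return im,i
def ld(n): o,i=pickle.load(open(f'pics/{n}.pkl','rb')); return cv2.imread(f'pics/{n}.png'),i,o
E
python3 -c "
from h import *;shot('wA')"
```

```text
0.9 [ 0.4425 -0.2817  0.3315] [-1.7999e+02 -8.0000e-02  7.0500e+00] q [-3.250e+01  4.100e+00  1.840e+01  1.042e+02  1.000e-01  1.404e+02] F [-1.1 -0.9  0.1] open 0.0851 g 0.0
```

>>> play_rows(
  increments=[
    {"slide":[23.5,-30.5,0],"angular":[0,0,2.1],"claw":1},
    {"slide":[22.5,-31.5,0],"angular":[0,0,2.1],"claw":1},
    {"slide":[21.5,-32,0],"angular":[0,0,2.1],"claw":1},
    {"slide":[20.5,-33,0],"angular":[0,0,2.1],"claw":1},
    {"slide":[19,-33.5,0],"angular":[0,0,2.1],"claw":1},
    {"slide":[18,-34.5,0],"angular":[0,0,2.1],"claw":1},
    {"slide":[16.5,-35,0],"angular":[0,0,2.1],"claw":1},
    {"slide":[15,-35.5,0],"angular":[0,0,2.1],"claw":1},
  ],
)

```text
time: 1.75
ee_pos: [0.5943, -0.057, 0.3305]
tcp_rot: [-178.3, 0.1, -6.1]
wrist_force: [-0.1, 0.0, 0.3]
opening: 0.0853
grasp_force: 0.0
```

>>> play_rows(
  increments=[
    {"slide":[0,0,0],"angular":[0,0,0],"claw":1},
  ],
)

```text
time: 1.85
ee_pos: [0.5948, -0.0583, 0.3294]
tcp_rot: [-178.3, 0.2, -6.2]
wrist_force: [0.1, -1.5, 0.6]
opening: 0.0855
grasp_force: 0.0
```

```bash
python3 -c "
from h import *;shot('wB')"
```

```text
1.85 [ 0.5948 -0.0583  0.3294] [-1.7833e+02  1.7000e-01 -6.2200e+00] q [ -6.3  15.   30.5 105.7   1.7 179.9] F [ 0.1 -1.5  0.6] open 0.0855 g 0.0
```

>>> play_rows(
  increments=[
    {"slide":[-22,-39,5],"angular":[0,0,-0.3],"claw":1},
    {"slide":[-22,-39,5],"angular":[0,0,-0.3],"claw":1},
    {"slide":[-21.5,-39,5],"angular":[0,0,-0.3],"claw":1},
    {"slide":[-21.5,-39.5,5],"angular":[0,0,-0.4],"claw":1},
    {"slide":[-21,-39.5,5],"angular":[0,0,-0.4],"claw":1},
    {"slide":[-21,-39.5,5],"angular":[0,0,-0.4],"claw":1},
    {"slide":[-20.5,-40,5],"angular":[0,0,-0.4],"claw":1},
    {"slide":[-20.5,-40,5],"angular":[0,0,-0.4],"claw":1},
  ],
)

```text
time: 2.7
ee_pos: [0.4274, 0.1041, 0.3151]
tcp_rot: [-171.9, -0.1, 8.9]
wrist_force: [0.3, 0.6, 0.8]
opening: 0.0855
grasp_force: 0.0
```

>>> play_rows(
  increments=[
    {"slide":[0,0,0],"angular":[0,0,0],"claw":1},
  ],
)

```text
time: 2.8
ee_pos: [0.4266, 0.1046, 0.3161]
tcp_rot: [-171.9, -0.2, 8.9]
wrist_force: [1.1, -0.2, 0.7]
opening: 0.0851
grasp_force: 0.0
```

Run:
```python
from h import *;shot('wC')
L=[]
for n in 'ABC':
    im,i,o=ld('w'+n); p=im[40:440,190:456]; L.append(np.clip(cv2.resize(p,(266,400))*1.7,0,255).astype(np.uint8))
L=[np.clip(ld('w'+n)[0][::1]*1.0,0,255) for n in 'ABC']
q=[np.clip(l*1.8,0,255).astype(np.uint8) for l in L]
out=np.zeros((600,800,3),np.uint8)
for k,l in enumerate(q): out[(k//2)*300:(k//2)*300+300,(k%2)*400:(k%2)*400+400]=cv2.resize(l,(400,300),interpolation=cv2.INTER_AREA)
cv2.imwrite('pics/wABC.png',out)
```

```text
2.8 [0.4266 0.1046 0.3161] [-1.7187e+02 -1.7000e-01  8.9500e+00] q [  8.9  -8.5   4.1 102.4   8.1 179.9] F [ 1.1 -0.2  0.7] open 0.0851 g 0.0
```

View pics/wABC.png

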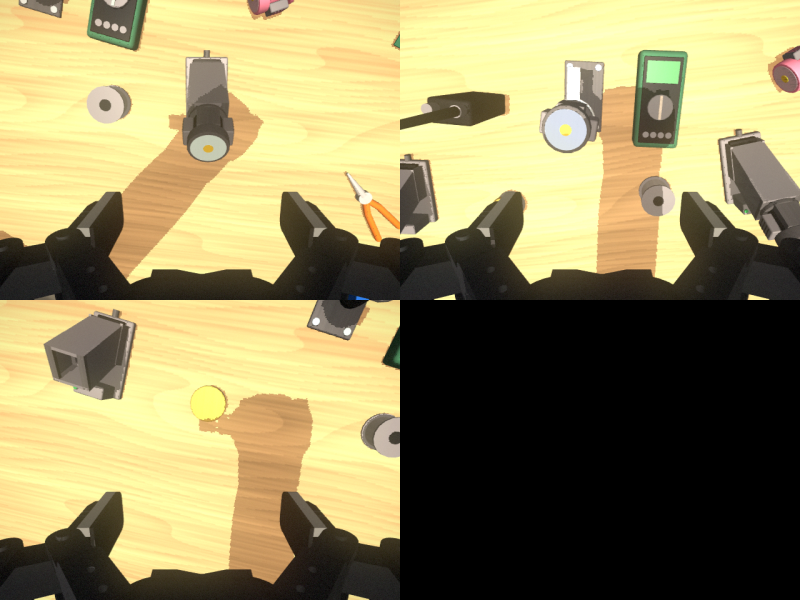

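View A shows the full charger's lens at about (333,238) in full-resolution pixels, view B the ring torch at (330,207), and view C the empty charger at the left. Joint 6 hit its limit on the way to B and C, so I'll use the half-turned tool (yaw near 170) from now on.

Run:
```python
from h import *; from workcell import bot
o=bot.get_obs()
R=lambda y: Ro.from_euler('xyz',[180,0,y],degrees=True).as_matrix()
rows(o,[.45,.30,.32],R(173),20)
```

```text
n 20 ang [-0.07, -0.58, -8.19]
[[2.6, -9.4, 1.1], [3.9, -9.0, 1.1], [5.2, -8.3, 1.0], [6.3, -7.5, 1.0], [7.3, -6.5, 0.9], [8.2, -5.4, 0.8], [8.9, -4.2, 0.7], [9.4, -2.9, 0.6], [9.7, -1.5, 0.5], [9.8, -0.1, 0.4], [9.8, 1.3, 0.3], [9.5, 2.7, 0.2], [9.0, 4.0, 0.1], [8.4, 5.2, 0.1], [7.5, 6.4, -0.0], [6.5, 7.4, -0.1], [5.4, 8.2, -0.1], [4.2, 8.9, -0.2], [2.9, 9.4, -0.2], [1.5, 9.7, -0.2]]
```

>>> play_rows(
  increments=[
    {"slide":[2.5,-9.5,1],"angular":[0,-0.6,-8.2],"claw":1},
    {"slide":[4,-9,1],"angular":[0,-0.6,-8.2],"claw":1},
    {"slide":[5,-8.5,1],"angular":[0,-0.6,-8.2],"claw":1},
    {"slide":[6.5,-7.5,1],"angular":[0,-0.6,-8.2],"claw":1},
    {"slide":[7.5,-6.5,1],"angular":[0,-0.6,-8.2],"claw":1},
    {"slide":[8,-5.5,1],"angular":[0,-0.6,-8.2],"claw":1},
    {"slide":[9,-4,0.5],"angular":[0,-0.6,-8.2],"claw":1},
  ],
)

```text
time: 3.55
ee_pos: [0.4374, 0.1727, 0.3167]
tcp_rot: [-173.8, -3.3, 66.6]
wrist_force: [0.8, -0.3, 0.8]
opening: 0.0855
grasp_force: 0.0
```

>>> play_rows(
  increments=[
    {"slide":[9.5,-3,0.5],"angular":[-0.1,-0.6,-8.2],"claw":1},
    {"slide":[9.5,-1.5,0.5],"angular":[-0.1,-0.6,-8.2],"claw":1},
    {"slide":[10,0,0.5],"angular":[-0.1,-0.6,-8.2],"claw":1},
    {"slide":[10,1.5,0.5],"angular":[-0.1,-0.6,-8.2],"claw":1},
    {"slide":[9.5,2.5,0],"angular":[-0.1,-0.6,-8.2],"claw":1},
    {"slide":[9,4,0],"angular":[-0.1,-0.6,-8.2],"claw":1},
    {"slide":[8.5,5,0],"angular":[-0.1,-0.6,-8.2],"claw":1},
  ],
)

```text
time: 4.25
ee_pos: [0.4449, 0.2416, 0.3187]
tcp_rot: [-178.2, -3.1, 124.3]
wrist_force: [0.6, 0.2, -0.2]
opening: 0.0853
grasp_force: 0.0
```

>>> play_rows(
  increments=[
    {"slide":[7.5,6.5,0],"angular":[-0.1,-0.6,-8.2],"claw":1},
    {"slide":[6.5,7.5,0],"angular":[-0.1,-0.6,-8.2],"claw":1},
    {"slide":[5.5,8,0],"angular":[-0.1,-0.6,-8.2],"claw":1},
    {"slide":[4,9,0],"angular":[-0.1,-0.6,-8.2],"claw":1},
    {"slide":[3,9.5,0],"angular":[-0.1,-0.6,-8.2],"claw":1},
    {"slide":[1.5,9.5,0],"angular":[-0.1,-0.5,-8],"claw":1},
    {"slide":[0,0,0],"angular":[0,0,0],"claw":1},
  ],
)

```text
time: 4.95
ee_pos: [0.4512, 0.3007, 0.3192]
tcp_rot: [179.7, -0.2, 173.2]
wrist_force: [-1.2, -1.0, -0.2]
opening: 0.0851
grasp_force: 0.0
```

Run:
```python
from h import *;shot('wD')
from workcell import bot
o=bot.get_obs()
R=lambda y: Ro.from_euler('xyz',[180,0,y],degrees=True).as_matrix()
rows(o,[.59,-.02,.33],R(170))
```

```text
4.95 [0.4512 0.3007 0.3192] [ 1.7974e+02 -1.6000e-01  1.7318e+02] q [ 33.5   6.1  19.1 102.9   0.3  40.4] F [-1.2 -1.  -0.2] open 0.0851 g 0.0
n 8 ang [0.03, -0.02, 0.36]
[[-22.2, -37.6, -1.6], [-22.4, -37.4, -1.5], [-22.7, -37.3, -1.5], [-22.9, -37.2, -1.5], [-23.1, -37.0, -1.5], [-23.4, -36.9, -1.4], [-23.6, -36.7, -1.4], [-23.8, -36.6, -1.4]]
```

>>> play_rows(
  increments=[
    {"slide":[-22,-37.5,-1.5],"angular":[0,0,0.4],"claw":1},
    {"slide":[-22.5,-37.5,-1.5],"angular":[0,0,0.4],"claw":1},
    {"slide":[-22.5,-37.5,-1.5],"angular":[0,0,0.4],"claw":1},
    {"slide":[-23,-37,-1.5],"angular":[0,0,0.4],"claw":1},
    {"slide":[-23,-37,-1.5],"angular":[0,0,0.4],"claw":1},
    {"slide":[-23.5,-37,-1.5],"angular":[0,0,0.4],"claw":1},
    {"slide":[-23.5,-36.5,-1.5],"angular":[0,0,0.4],"claw":1},
    {"slide":[-24,-36.5,-1.5],"angular":[0,0,0.4],"claw":1},
  ],
)

```text
time: 5.8
ee_pos: [0.5899, -0.0221, 0.3298]
tcp_rot: [179.7, -0.2, 169.6]
wrist_force: [0.6, 0.7, -0.5]
opening: 0.0856
grasp_force: 0.0
```

>>> play_rows(
  increments=[
    {"slide":[0,0,0],"angular":[0,0,0],"claw":1},
  ],
)

```text
time: 5.9
ee_pos: [0.5909, -0.0246, 0.3285]
tcp_rot: [179.8, -0.2, 169.3]
wrist_force: [1.2, 0.2, -1.3]
opening: 0.0857
grasp_force: 0.0
```

Run:
```python
from h import *;shot('wE')
cs=[]
# project rough centers for crops
for n,X in(('wA',[.4308,-.2912,.158]),('wE',[.6144,-.0207,.19]),('wD',[.474,.318,.108])):
    im,i,o=ld(n); u,v=proj(i,np.array(X)).astype(int); x0=min(max(u-90,0),440);y0=min(max(v-90,0),280)
    print(n,x0,y0); cs.append(np.clip(cv2.resize(im[y0:y0+200,x0:x0+200],None,fx=2,fy=2,interpolation=cv2.INTER_CUBIC)*1.3,0,255).astype(np.uint8))
    # yellow/orange blob
    h=cv2.cvtColor(im,cv2.COLOR_BGR2HSV)[y0:y0+200,x0:x0+200]
out=np.zeros((600,800,3),np.uint8)
cv2.imwrite('pics/c1.png',np.hstack(cs[1:])); cv2.imwrite('pics/c2.png',cs[0])
```

```text
5.9 [ 0.5909 -0.0246  0.3285] [179.78  -0.25 169.31] q [ -2.5  14.   29.3 105.5   0.2   8.2] F [ 1.2  0.2 -1.3] open 0.0857 g 0.0
wA 244 145
wE 243 177
wD 254 145
```

View pics/c1.png

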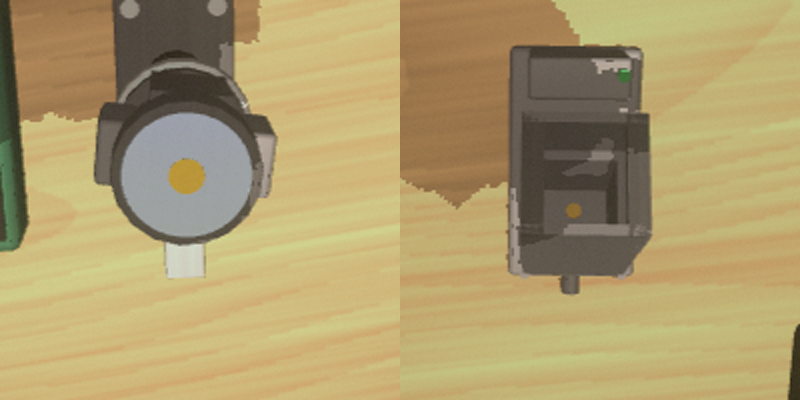

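View E shows the flat torch's lens dot at (336,265), with the button axis about 5° clockwise of image x. View D shows the empty charger's mouth block near (328–405, 201–262). I'll zoom in for exact corners.

Run:
```python
from h import *
im,i,o=ld('wD'); a=im[160:300,300:400]
im2,i2,o2=ld('wA'); b=im2[75:265,275:405]  
f=lambda p,k:(np.clip((cv2.resize(p,None,fx=k,fy=k,interpolation=cv2.INTER_CUBIC)/255.),0,1)**.55*255).astype(np.uint8)
A=f(a,4.0);B=f(b,2.947)
B=cv2.resize(B,(383,560)); cv2.imwrite('pics/c3.png',np.hstack([A,B])); print(A.shape,B.shape,383/130,560/190)
im,i,o=ld('wE'); g=lambda u,v:(243+u/2,177+v/2)
l=atz(i,g(99,143),.165);r=atz(i,g(271,160),.165);print('buttons',l,r,np.degrees(np.arctan2(*(l-r)[1::-1])), 'lens',atz(i,g(186,176),.189))
im,i,o=ld('wA'); print('chg',atz(i,(333,238),.158))
```

```text
(560, 400, 3) (560, 383, 3) 2.9461538461538463 2.9473684210526314
buttons [ 0.6037034  -0.04744486  0.165     ] [0.62128276 0.01142439 0.165     ] -106.62652093307952 lens [ 0.61328355 -0.01876424  0.189     ]
chg [ 0.42903793 -0.29062234  0.158     ]
```

View pics/c3.png

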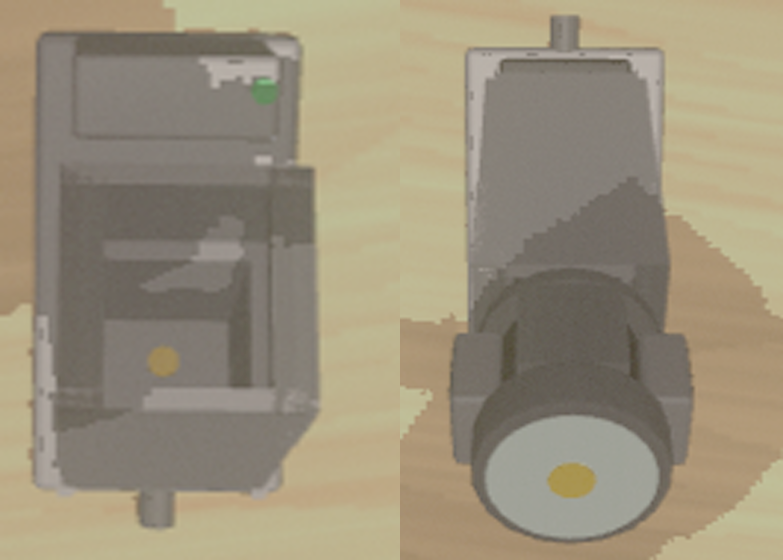

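Run:
```python
from h import *; from scipy.optimize import least_squares as ls
im,i,o=ld('wD'); g=lambda u,v:np.array([300+(u+.5)/4-.5,160+(v+.5)/4-.5])
# local frame (x=y×z): front side is +x? z leans to front; x lies: compute
def fr(front):
    z,y=chz(front); return np.c_[np.cross(y,z),y,z]
print('x axis',fr(173.2)[:,0])
def pts(R,c):
    s=-1 if R[2,0]>0 else 1 # sign of x giving lower z (front)
    s=-np.sign(R[2,0])
    F=[]
    for a,b in((s,1),(s,-1),(-s,1),(-s,-1)): F.append(c+R@[a*.026,b*.0265,0])
    F.append(c+R@[0,0,-.101]); return F
def lab(): 
    return None
base=np.array([.474,.318,.108])
for p in pts(fr(173.2),base): q=proj(i,p); print('pred crop',((q-[300,160])*4).round(0))
meas=[g(314,168),g(62,168),g(320,408),g(60,410),g(163,360)]
def f(v,m=meas,use=(0,1,2,3,4)):
    P_=pts(fr(v[3]),v[:3]); 
    q=[proj(i,p) for p in P_]; 
    if q[0][0]<q[1][0]: q=[q[1],q[0],q[3],q[2],q[4]]
    return np.concatenate([q[k]-m[k] for k in use]+[[ (v[3]-173.2)*1.0]])
r=ls(f,[*base,173.2]); print(r.x.round(4),(f(r.x)*4).round(0))
# combine top/scene: charged
im,iA,oA=ld('wA'); import pickle
from workcell import bot
t=bot.camera_info('top');s=bot.camera_info('scene')
imB,iB,oB=ld('wB');imE,iE,oE=ld('wE')
print('chg lens',tri([(iA,(333,237.9)),(t,(417.8,287.8)),(s,(224.9,301.1))]))
print('flat',tri([(iE,(336,265)),(t,(300.3,212.3)),(s,(360.4,230.8))]),tri([(iE,(336,265)),(iB,(330.5,207))]))
# sanity predict with flat lens via B
print(atz(iB,(330.5,207),.189))
```

```text
x axis [-0.85993336  0.10254084 -0.5       ]
pred crop [ 50. 182.]
pred crop [304. 182.]
pred crop [ 49. 428.]
pred crop [313. 427.]
pred crop [157. 401.]
[4.724000e-01 3.205000e-01 9.730000e-02 1.729739e+02] [-3. -3.  1. -3. -2. -5.  2. -7.  2. 23. -1.]
chg lens [ 0.43042333 -0.2910565   0.15835911]
flat [ 0.61401109 -0.01976967  0.19006308] [ 0.61126205 -0.0397184   0.18951022]
[ 0.60894127 -0.06065454  0.189     ]
```

Run:
```python
from h import *; from scipy.optimize import least_squares as ls
im,i,o=ld('wD'); g=lambda u,v:np.array([300+(u+.5)/4-.5,160+(v+.5)/4-.5])
def fr(front):
    z,y=chz(front); return np.c_[np.cross(y,z),y,z]
m=[g(314,168),g(62,168),g(320,408),g(60,410)]
sg=[(1,-1),(1,1),(-1,-1),(-1,1)]
def res(v,h=None):
    c=np.array([v[0],v[1],v[2]]);R=fr(v[3])
    return np.concatenate([proj(i,c+R@[a*.026,b*.0265,0])-k for (a,b),k in zip(sg,m)]+[[v[3]-173.2]])
r=ls(res,[.474,.318,.108,173.2]);print(r.x.round(4),(res(r.x)*4).round(1))
for z in(.105,.108,.111):
    q=ls(lambda w:res([w[0],w[1],z,w[2]]),[.474,.318,173]);print(z,q.x.round(4),(res([q.x[0],q.x[1],z,q.x[2]])*4).round(0))
    c=np.array([*q.x[:2],z]);
    for d in(-.101,-.085): print('dot',(proj(i,c+fr(q.x[2])@[0,0,d])-[300,160])*4)
    print('base',[((proj(i,np.array([c[0],c[1],.004])+ Ro.from_euler('z',q.x[2],degrees=True).apply([a,b,0]))-[300,160])*4).round(0) for a,b in((0,-.034),(0,.034))])
im,iA,oA=ld('wA');iB=ld('wB')[1];iE=ld('wE')[1]
print(tri([(iE,(336,265)),(iB,(264,208))]),atz(iB,(264,208),.189))
```

```text
[4.720000e-01 3.203000e-01 1.024000e-01 1.730962e+02] [-1.6 -0.2 -0.3 -0.4  0.9  1.3  0.8 -0.8 -0.4]
0.105 [  0.4713   0.3202 173.0905] [-1. -1. -1. -1.  2.  2. -0.  0. -0.]
dot [163.73943691 387.15780428]
dot [166.78574107 374.03363172]
base [array([293., 189.]), array([ 35., 189.])]
0.108 [  0.4705   0.3201 173.0838] [ 0. -2. -2. -2.  3.  3. -1.  1. -0.]
dot [163.55240129 387.86214673]
dot [166.61771622 374.6684617 ]
base [array([292., 186.]), array([ 34., 186.])]
0.111 [  0.4697   0.32   173.0769] [ 2. -3. -3. -4.  4.  5. -3.  2. -0.]
dot [163.36223393 388.57648194]
dot [166.44681308 375.31263563]
base [array([292., 183.]), array([ 33., 183.])]
[ 0.61283925 -0.01873705  0.19028062] [ 0.61259766 -0.01849666  0.189     ]
```

Run:
```python
from h import *; from workcell import bot
o=bot.get_obs()
rows(o,[.613,-.019,.215],Ro.from_euler('xyz',[180,0,163.4],degrees=True).as_matrix(),5)
print(bot.tcp_to_tips)
```

```text
n 5 ang [0.05, -0.06, 1.2]
[[-4.5, 1.4, 22.7], [-4.4, 1.5, 22.7], [-4.4, 1.6, 22.7], [-4.3, 1.7, 22.7], [-4.2, 1.9, 22.7]]
0.019
```

>>> play_rows(
  increments=[
    {"slide":[-4.5,1.5,22.7],"angular":[0.05,-0.05,1.2],"claw":1},
    {"slide":[-4.4,1.5,22.7],"angular":[0.05,-0.05,1.2],"claw":1},
    {"slide":[-4.4,1.6,22.7],"angular":[0.05,-0.05,1.2],"claw":1},
    {"slide":[-4.3,1.7,22.7],"angular":[0.05,-0.05,1.2],"claw":1},
    {"slide":[-4.2,1.9,22.7],"angular":[0.05,-0.05,1.2],"claw":1},
    {"slide":[0,0,0],"angular":[0,0,0],"claw":1},
  ],
)

```text
time: 6.55
ee_pos: [0.6115, -0.0148, 0.2129]
tcp_rot: [-180.0, -0.2, 163.8]
wrist_force: [-0.1, 1.1, -0.5]
opening: 0.0855
grasp_force: 0.0
```

Run:
```python
from h import *; im,i=shot('wF')
# lens dot detection: orange/yellow within lens
print('pred',proj(i,np.array([.613,-.019,.189])))
h=cv2.cvtColor(im,cv2.COLOR_BGR2HSV); u,v=proj(i,np.array([.613,-.019,.189])).astype(int)
m=cv2.inRange(h,(12,120,80),(38,255,255)); M=np.zeros_like(m); cv2.circle(M,(u,v),25,255,-1); m&=M
k=cv2.moments(m,True); c=(k['m10']/k['m00'],k['m01']/k['m00']); print('dot',c,k['m00'],atz(i,c,.189))
from workcell import bot
rows(bot.get_obs(),[.613,-.019,.162],Ro.from_euler('xyz',[180,0,163.4],degrees=True).as_matrix(),4)
```

```text
6.55 [ 0.6115 -0.0148  0.2129] [-179.97   -0.23  163.78] q [-1.4 13.2 15.2 92.2  0.  14.8] F [-0.1  1.1 -0.5] open 0.0855 g 0.0
pred [312.59059163 318.18065288]
dot (312.6380543633762, 318.25894134477824) 699.0 [ 0.61303638 -0.01899191  0.189     ]
n 4 ang [0.0, -0.03, 0.11]
[[-0.6, -0.9, 13.3], [-0.6, -0.9, 13.3], [-0.6, -0.9, 13.3], [-0.6, -0.9, 13.3]]
```

>>> play_rows(
  increments=[
    {"slide":[-0.6,-0.9,13.3],"angular":[0,0,0.1],"claw":1},
    {"slide":[-0.6,-0.9,13.3],"angular":[0,0,0.1],"claw":1},
    {"slide":[-0.6,-0.9,13.3],"angular":[0,0,0.1],"claw":1},
    {"slide":[-0.6,-0.9,11.5],"angular":[0,0,0],"claw":1},
    {"slide":[0,0,0],"angular":[0,0,0],"claw":1},
    {"slide":[0,0,0],"angular":[0,0,0],"claw":1},
  ],
)

```text
time: 7.2
ee_pos: [0.614, -0.0194, 0.1646]
tcp_rot: [180.0, 0.0, 163.6]
wrist_force: [-0.6, -0.8, 1.4]
opening: 0.0851
grasp_force: 0.0
```

>>> play_rows(
  increments=[
    {"slide":[0.5,0.5,2.5],"angular":[0,0,0],"claw":0.5},
    {"slide":[0,0,0],"angular":[0,0,0],"claw":0},
    {"slide":[0,0,0],"angular":[0,0,0],"claw":-1},
    {"slide":[0,0,0],"angular":[0,0,0],"claw":-1},
    {"slide":[0,0,0],"angular":[0,0,0],"claw":-1},
    {"slide":[0,0,0],"angular":[0,0,0],"claw":-1},
    {"slide":[0,0,0],"angular":[0,0,0],"claw":-1},
  ],
  squeeze=45,
)

```text
time: 7.9
ee_pos: [0.6141, -0.019, 0.1636]
tcp_rot: [180.0, 0.2, 163.6]
wrist_force: [-1.6, -1.2, 5.8]
opening: 0.0499
grasp_force: 47.8
```

```bash
cat >> h.py <<'E'
def dot(im,i,X):
    h=cv2.cvtColor(im,cv2.COLOR_BGR2HSV); u,v=proj(i,np.array(X)).astype(int)
    m=cv2.inRange(h,(12,120,80),(38,255,255)); M=np.zeros_like(m); cv2.circle(M,(int(u),int(v)),30,255,-1); m&=M
    k=cv2.moments(m,True); return (k['m10']/k['m00'],k['m01']/k['m00']),k['m00']
E
python3 - <<'E'
from h import *; im,i=shot('wG'); c,a=dot(im,i,[.613,-.019,.189]); print(c,a,atz(i,c,.189))
E
```

```text
7.9 [ 0.6141 -0.019   0.1636] [1.7997e+02 1.6000e-01 1.6360e+02] q [-1.8 12.8  9.3 86.3 -0.  14.6] F [-1.6 -1.2  5.8] open 0.0499 g 47.8
(322.3067440174039, 389.72226250906454) 1379.0 [ 0.61339458 -0.01873874  0.189     ]
```

>>> play_rows(
  increments=[
    {"slide":[0,0,-5],"angular":[0,0,0],"claw":-1},
    {"slide":[0,0,-15],"angular":[0,0,0],"claw":-1},
    {"slide":[0,0,-20],"angular":[0,0,0],"claw":-1},
    {"slide":[0,0,-25],"angular":[0,0,0],"claw":-1},
    {"slide":[0,0,-25],"angular":[0,0,0],"claw":-1},
    {"slide":[0,0,-25],"angular":[0,0,0],"claw":-1},
    {"slide":[0,0,-20],"angular":[0,0,0],"claw":-1},
    {"slide":[0,0,0],"angular":[0,0,0],"claw":-1},
  ],
)

```text
time: 8.75
ee_pos: [0.6142, -0.0186, 0.2999]
tcp_rot: [179.9, 0.3, 163.6]
wrist_force: [0.7, 0.4, -2.5]
opening: 0.0503
grasp_force: 47.5
```

Run:
```python
from h import *; from workcell import bot
im,i=shot('wH'); o=bot.get_obs()
R0=Ro.from_euler('xyz',o['tcp_rot'],degrees=True); X=o['ee_pos']+R0.apply([0.001,0,-.0254]); c,a=dot(im,i,X); p=atz(i,c,X[2]); print('lens in tool',R0.inv().apply(p-o['ee_pos']).round(4),a)
h=cv2.cvtColor(im,cv2.COLOR_BGR2HSV)
M=np.array([.470,.320,.110]);z,y=chz(173.1);T=tool(-z,-y); S=M+.155*z
mid=np.array([.43,.08,.30]); Rm=Ro.from_euler('xyz',[180,0,166],degrees=True).as_matrix()
rows(o,mid,Rm,6); rows(dict(ee_pos=mid,tcp_rot=[180,0,166]),S,T,8); print(S,Ro.from_matrix(T).as_euler('xyz',degrees=True))
```

```text
8.75 [ 0.6142 -0.0186  0.2999] [179.89   0.26 163.62] q [ -1.8  15.6  27.9 102.    0.   14.6] F [ 0.7  0.4 -2.5] open 0.0503 g 47.5
lens in tool [-0.0009  0.0001 -0.0254] 1381.0
n 6 ang [0.01, 0.02, -0.4]
[[34.1, 7.1, -0.4], [34.0, 7.4, -0.4], [34.0, 7.6, -0.4], [33.9, 7.8, -0.4], [33.9, 8.1, -0.4], [33.8, 8.3, -0.4]]
n 8 ang [-0.23, -3.75, -0.87]
[[12.0, 29.1, 7.0], [12.0, 29.3, 6.3], [12.0, 29.4, 5.6], [11.9, 29.6, 5.0], [11.7, 29.8, 4.3], [11.5, 29.9, 3.7], [11.3, 30.1, 3.1], [11.0, 30.2, 2.5]]
[0.39306131 0.32931061 0.24423394] [-180.    30.   173.1]
```

>>> play_rows(
  increments=[
    {"slide":[34,7,-0.5],"angular":[0,0,-0.4],"claw":-1},
    {"slide":[34,7.5,-0.5],"angular":[0,0,-0.4],"claw":-1},
    {"slide":[34,7.5,-0.5],"angular":[0,0,-0.4],"claw":-1},
    {"slide":[34,8,-0.5],"angular":[0,0,-0.4],"claw":-1},
    {"slide":[34,8,-0.5],"angular":[0,0,-0.4],"claw":-1},
    {"slide":[34,8.5,-0.5],"angular":[0,0,-0.4],"claw":-1},
  ],
)

```text
time: 9.4
ee_pos: [0.4276, 0.0806, 0.2982]
tcp_rot: [180.0, -0.1, 166.0]
wrist_force: [0.2, 0.6, -2.5]
opening: 0.0497
grasp_force: 47.8
```

>>> play_rows(
  increments=[
    {"slide":[12,29,7],"angular":[-0.2,-3.75,-0.9],"claw":-1},
    {"slide":[12,29.5,6.5],"angular":[-0.2,-3.75,-0.9],"claw":-1},
    {"slide":[12,29.5,5.5],"angular":[-0.2,-3.75,-0.9],"claw":-1},
    {"slide":[12,29.5,5],"angular":[-0.2,-3.75,-0.9],"claw":-1},
    {"slide":[11.5,30,4.5],"angular":[-0.2,-3.75,-0.9],"claw":-1},
    {"slide":[11.5,30,3.5],"angular":[-0.2,-3.75,-0.9],"claw":-1},
    {"slide":[11.5,30,3],"angular":[-0.2,-3.75,-0.8],"claw":-1},
    {"slide":[11,30,2.5],"angular":[-0.2,-3.75,-0.8],"claw":-1},
  ],
)

```text
time: 10.2
ee_pos: [0.3907, 0.3304, 0.2416]
tcp_rot: [-179.7, 30.2, 173.3]
wrist_force: [0.1, 0.3, -3.2]
opening: 0.0499
grasp_force: 48.1
```

>>> play_rows(
  increments=[
    {"slide":[0,0,0],"angular":[0,0,0],"claw":-1},
  ],
)

```text
time: 10.3
ee_pos: [0.3894, 0.3317, 0.2393]
tcp_rot: [-179.5, 30.0, 173.7]
wrist_force: [-0.2, -0.2, -3.3]
opening: 0.0501
grasp_force: 48.3
```

Run:
```python
from h import *; from workcell import bot
im,i=shot('wI'); o=bot.get_obs()
M=np.array([.470,.320,.110]);z,y=chz(173.1);T=tool(-z,-y); S=M+.155*z
rows(o,S,T,2)
# overlay predicted mouth corners on wrist picture and torch axis
R=np.c_[np.cross(y,z),y,z]
out=(np.clip(im/255.,0,1)**.6*255).astype(np.uint8)
pt=[proj(i,M+R@[a*.026,b*.0265,0]) for a,b in((1,1),(1,-1),(-1,-1),(-1,1))]
print(np.round(pt)); cv2.polylines(out,[np.array(pt,np.int32)],True,(0,0,255),1)
R0=Ro.from_euler('xyz',o['tcp_rot'],degrees=True)
t=[proj(i,o['ee_pos']+R0.apply([-.0009,0,d])) for d in(-.0254,.129)]; cv2.line(out,*[tuple(np.int32(q)) for q in t],(255,0,0),1)
tp=bot.camera('top'); c=cv2.resize(np.clip(tp[200:330,100:260,::-1]*1.4,0,255).astype(np.uint8),(480,390),interpolation=cv2.INTER_CUBIC)
o2=np.zeros((480,800,3),np.uint8); o2[:,:480]=out[:,80:560]; o2[:260,480:]=cv2.resize(c,(320,260)); cv2.imwrite('pics/v6.png',o2)
```

```text
10.3 [0.3894 0.3317 0.2393] [-179.52   29.97  173.66] q [ 53.5 -17.1 -15.9  75.5 -25.9  56.4] F [-0.2 -0.2 -3.3] open 0.0501 g 48.3
n 2 ang [-0.12, -0.04, 0.21]
[[-2.4, -0.3, -0.9], [-2.4, -0.3, -0.9]]
[[280. 198.]
 [360. 199.]
 [357. 273.]
 [281. 272.]]
```

View pics/v6.png

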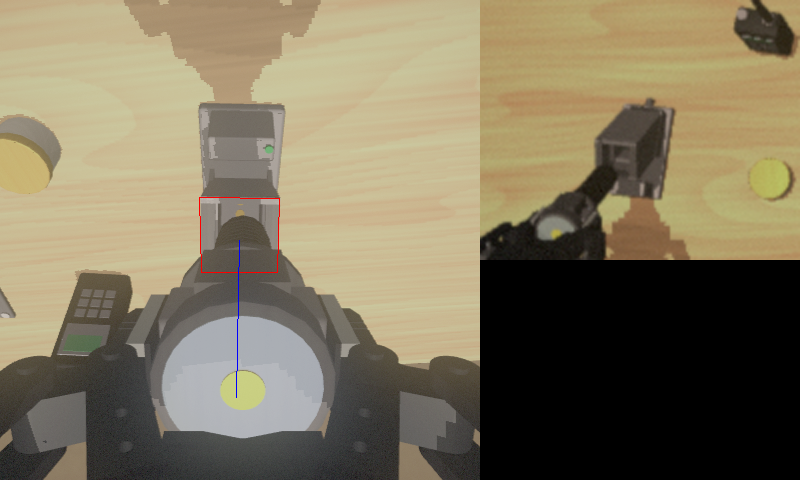

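The wrist view shows the torch tail at (242,225) just short of the mouth, and the predicted mouth outline lies on the block. I'll trim the alignment and go in.

>>> play_rows(
  increments=[
    {"slide":[-2.4,-0.3,0],"angular":[-0.1,0,0.2],"claw":-1},
    {"slide":[-2.4,-0.3,0],"angular":[-0.1,0,0.2],"claw":-1},
    {"slide":[0,0,0],"angular":[0,0,0],"claw":-1},
    {"slide":[0,0,0],"angular":[0,0,0],"claw":-1},
  ],
)

```text
time: 10.8
ee_pos: [0.3964, 0.3277, 0.2465]
tcp_rot: [179.8, 30.1, 172.7]
wrist_force: [0.4, 0.2, -3.1]
opening: 0.05
grasp_force: 48.3
```

```bash
cat > ins.py <<'E'
from h import *; from workcell import bot
def go(M,front,sgn,lz=.0286,lx=-.0009):
    o=bot.get_obs(); st(o); M=np.array(M); z,y=chz(front); T=tool(-z,sgn*y); R0=Ro.from_euler('xyz',o['tcp_rot'],degrees=True).as_matrix()
    tip=o['ee_pos']+R0@[lx,0,.129]; C=np.c_[np.cross(y,z),y,z]
    print('tail in mouth mm',(C.T@(tip-M)*1000).round(1),'tcp in mouth',(C.T@(o['ee_pos']-M)*1000).round(1))
    print('rot err (tool rotvec)',Ro.from_matrix(R0.T@T).as_rotvec(degrees=True).round(2),'F tool',(R0.T@o['wrist_force']).round(1))
    e=M+z*((o['ee_pos']-M)@z)-R0@[lx,0,0]-o['ee_pos']; print('shift tool mm',(R0.T@e*1000).round(1))
E
python3 -c "
from ins import *; go([.470,.320,.110],173.1,-1)"
```

```text
10.8 [0.3964 0.3277 0.2465] [179.76  30.09 172.66] q [ 52.5 -17.3 -15.3  75.5 -25.5  56. ] F [ 0.4  0.2 -3.1] open 0.05 g 48.3
tail in mouth mm [-5.3  1.1 26.2] tcp in mouth [ -4.2   1.1 155.2]
rot err (tool rotvec) [ 0.03  0.09 -0.38] F tool [1.2 0.2 2.9]
shift tool mm [ 5.1  1.1 -0. ]
```

>>> play_rows(
  increments=[
    {"slide":[5,1,0],"angular":[0,0.1,-0.3],"claw":-1},
    {"slide":[0,0,0],"angular":[0,0,0],"claw":-1},
    {"slide":[0,0,0],"angular":[0,0,0],"claw":-1},
  ],
)

```text
time: 11.1
ee_pos: [0.3916, 0.33, 0.2436]
tcp_rot: [180.0, 30.0, 173.1]
wrist_force: [-0.0, -0.1, -3.6]
opening: 0.05
grasp_force: 48.3
```

```bash
python3 -c "
from ins import *; go([.470,.320,.110],173.1,-1)"
```

```text
11.1 [0.3916 0.33   0.2436] [179.97  29.98 173.14] q [ 53.1 -17.3 -15.6  75.6 -25.6  56.3] F [-0.  -0.1 -3.6] open 0.05 g 48.3
tail in mouth mm [ 0.8 -0.6 26.2] tcp in mouth [  1.7  -0.5 155.2]
rot err (tool rotvec) [ 0.05 -0.02  0.03] F tool [ 1.8 -0.1  3.1]
shift tool mm [-0.8 -0.5 -0. ]
```

>>> play_rows(
  increments=[
    {"slide":[-0.5,-0.5,12],"angular":[0,0,0],"claw":-1},
    {"slide":[0,0,12],"angular":[0,0,0],"claw":-1},
    {"slide":[0,0,10],"angular":[0,0,0],"claw":-1},
    {"slide":[0,0,8],"angular":[0,0,0],"claw":-1},
    {"slide":[0,0,8],"angular":[0,0,0],"claw":-1},
    {"slide":[0,0,0],"angular":[0,0,0],"claw":-1},
  ],
)

```text
time: 11.7
ee_pos: [0.4171, 0.3259, 0.1992]
tcp_rot: [-179.9, 29.9, 173.1]
wrist_force: [-0.1, -0.6, -3.9]
opening: 0.0498
grasp_force: 48.3
```

```bash
python3 -c "
from ins import *; go([.470,.320,.110],173.1,-1)"
```

```text
11.7 [0.4171 0.3259 0.1992] [-179.93   29.92  173.13] q [ 50.2 -16.3 -19.8  69.1 -24.8  53.2] F [-0.1 -0.6 -3.9] open 0.0498 g 48.3
tail in mouth mm [  0.8   0.6 -25.1] tcp in mouth [  1.5   0.5 103.9]
rot err (tool rotvec) [-0.05 -0.08  0.03] F tool [ 2.  -0.6  3.4]
shift tool mm [-0.6  0.5 -0. ]
```

>>> play_rows(
  increments=[
    {"slide":[0,0,8],"angular":[0,0,0],"claw":-1},
    {"slide":[0,0,8],"angular":[0,0,0],"claw":-1},
    {"slide":[0,0,8],"angular":[0,0,0],"claw":-1},
    {"slide":[0,0,8],"angular":[0,0,0],"claw":-1},
    {"slide":[0,0,8],"angular":[0,0,0],"claw":-1},
    {"slide":[0,0,0],"angular":[0,0,0],"claw":-1},
  ],
)

```text
time: 12.3
ee_pos: [0.4369, 0.3235, 0.1645]
tcp_rot: [-179.9, 29.9, 173.1]
wrist_force: [0.6, -1.0, -2.8]
opening: 0.0498
grasp_force: 48.3
```

```bash
python3 -c "
from ins import *; go([.470,.320,.110],173.1,-1)"
```

```text
12.3 [0.4369 0.3235 0.1645] [-179.94   29.93  173.14] q [ 48.1 -14.8 -22.6  64.  -24.1  51. ] F [ 0.6 -1.  -2.8] open 0.0498 g 48.3
tail in mouth mm [  0.8   0.6 -65.1] tcp in mouth [ 1.6  0.5 63.9]
rot err (tool rotvec) [-0.04 -0.07  0.03] F tool [ 0.8 -0.9  2.7]
shift tool mm [-0.7  0.5 -0. ]
```

Still almost no contact force. I'll continue to near home.

>>> play_rows(
  increments=[
    {"slide":[-0.3,0.3,8],"angular":[0,0,0],"claw":-1},
    {"slide":[0,0,8],"angular":[0,0,0],"claw":-1},
    {"slide":[0,0,6],"angular":[0,0,0],"claw":-1},
    {"slide":[0,0,5],"angular":[0,0,0],"claw":-1},
    {"slide":[0,0,0],"angular":[0,0,0],"claw":-1},
  ],
)

```text
time: 12.8
ee_pos: [0.4505, 0.3224, 0.1418]
tcp_rot: [-180.0, 29.9, 173.1]
wrist_force: [0.0, 0.3, -3.1]
opening: 0.0498
grasp_force: 48.3
```

>>> play_rows(
  increments=[
    {"slide":[0,0,2],"angular":[0,0,0],"claw":-1},
    {"slide":[0,0,2],"angular":[0,0,0],"claw":-1},
    {"slide":[0,0,0],"angular":[0,0,0],"claw":-1},
  ],
)

```text
time: 13.1
ee_pos: [0.4525, 0.3225, 0.1392]
tcp_rot: [180.0, 30.0, 173.1]
wrist_force: [-0.3, 0.7, -3.7]
opening: 0.0502
grasp_force: 48.3
```

```bash
python3 -c "
from ins import *; go([.470,.320,.110],173.1,-1)"
```

```text
13.1 [0.4525 0.3225 0.1392] [179.96  29.98 173.12] q [ 46.5 -13.4 -24.3  60.1 -23.6  49.4] F [-0.3  0.7 -3.7] open 0.0502 g 48.3
tail in mouth mm [ -0.1  -0.5 -94.8] tcp in mouth [ 0.7 -0.4 34.2]
rot err (tool rotvec) [ 0.05 -0.02  0.02] F tool [2.2 0.7 3. ]
shift tool mm [ 0.2 -0.4 -0. ]
```

Expected home is at TCP ≈ 28.6 mm. I'll approach in 1.5 mm steps until I feel contact.

>>> play_rows(
  increments=[
    {"slide":[0,0.2,1.5],"angular":[0,0,0],"claw":-1},
    {"slide":[0,0,1.5],"angular":[0,0,0],"claw":-1},
    {"slide":[0,0,1],"angular":[0,0,0],"claw":-1},
    {"slide":[0,0,0],"angular":[0,0,0],"claw":-1},
  ],
)

```text
time: 13.5
ee_pos: [0.4545, 0.3224, 0.1357]
tcp_rot: [180.0, 30.0, 173.1]
wrist_force: [-1.1, -0.8, -2.7]
opening: 0.0501
grasp_force: 48.3
```

>>> play_rows(
  increments=[
    {"slide":[0,0,1],"angular":[0,0,0],"claw":-1},
    {"slide":[0,0,1],"angular":[0,0,0],"claw":-1},
    {"slide":[0,0,0],"angular":[0,0,0],"claw":-1},
  ],
)

```text
time: 13.8
ee_pos: [0.4555, 0.3223, 0.1339]
tcp_rot: [180.0, 30.0, 173.1]
wrist_force: [-0.3, 0.6, -3.1]
opening: 0.0497
grasp_force: 48.3
```

```bash
python3 -c "
from ins import *; go([.470,.320,.110],173.1,-1)"
```

```text
13.8 [0.4555 0.3223 0.1339] [179.97  29.98 173.12] q [ 46.3 -13.  -24.6  59.3 -23.5  49.1] F [-0.3  0.6 -3.1] open 0.0497 g 48.3
tail in mouth mm [-1.000e-01 -6.000e-01 -1.009e+02] tcp in mouth [ 0.8 -0.5 28.1]
rot err (tool rotvec) [ 0.04 -0.02  0.02] F tool [1.9 0.6 2.5]
shift tool mm [ 0.1 -0.5 -0. ]
```

>>> play_rows(
  increments=[
    {"slide":[0,0,1],"angular":[0,0,0],"claw":-1},
    {"slide":[0,0,0],"angular":[0,0,0],"claw":-1},
  ],
)

```text
time: 14.0
ee_pos: [0.4559, 0.3222, 0.1331]
tcp_rot: [180.0, 30.0, 173.1]
wrist_force: [-0.2, -0.2, -3.6]
opening: 0.0502
grasp_force: 48.3
```

>>> play_rows(
  increments=[
    {"slide":[0,0,1],"angular":[0,0,0],"claw":-1},
    {"slide":[0,0,0],"angular":[0,0,0],"claw":-1},
  ],
)

```text
time: 14.2
ee_pos: [0.4562, 0.3223, 0.133]
tcp_rot: [179.9, 30.0, 173.1]
wrist_force: [-7.1, -1.7, 3.8]
opening: 0.0501
grasp_force: 49.0
```

>>> play_rows(
  increments=[
    {"slide":[0,0,1],"angular":[0,0,0],"claw":-1},
    {"slide":[0,0,0],"angular":[0,0,0],"claw":-1},
  ],
)

```text
time: 14.4
ee_pos: [0.4563, 0.3223, 0.1329]
tcp_rot: [179.9, 30.0, 173.2]
wrist_force: [-15.7, -2.7, 10.8]
opening: 0.0501
grasp_force: 49.9
```

>>> play_rows(
  increments=[
    {"slide":[0,0,1],"angular":[0,0,0],"claw":-1},
    {"slide":[0,0,0],"angular":[0,0,0],"claw":0.2},
    {"slide":[0,0,0],"angular":[0,0,0],"claw":0.6},
    {"slide":[0,0,0],"angular":[0,0,0],"claw":1},
    {"slide":[0,0,0],"angular":[0,0,0],"claw":1},
    {"slide":[0,0,0],"angular":[0,0,0],"claw":1},
  ],
)

```text
time: 15.0
ee_pos: [0.4576, 0.3221, 0.1308]
tcp_rot: [179.9, 30.0, 173.1]
wrist_force: [0.2, -0.6, 0.2]
opening: 0.0853
grasp_force: 0.0
```

Run:
```python
from ins import *
im,i=shot('wJ'); go([.470,.320,.110],173.1,-1)
M=np.array([.470,.320,.109]);z,y=chz(173.1); X=M+.054*z; c,a=dot(im,i,X); print('pred',proj(i,X),'seen',c,a)
```

```text
15.0 [0.4576 0.3221 0.1308] [179.94  30.   173.1 ] q [ 46.1 -12.8 -24.8  58.8 -23.5  48.9] F [ 0.2 -0.6  0.2] open 0.0853 g 0.0
15.05 [0.4576 0.3221 0.1307] [179.95  30.   173.1 ] q [ 46.1 -12.8 -24.8  58.8 -23.5  48.9] F [0.6 0.9 0.6] open 0.0856 g 0.0
tail in mouth mm [  -0.4   -0.7 -104.8] tcp in mouth [ 0.5 -0.6 24.2]
rot err (tool rotvec) [ 0.05 -0.   -0.  ] F tool [-0.7  1.  -0.3]
shift tool mm [ 0.4 -0.6 -0. ]
pred [318.96106446 397.83009533] seen (325.4136200716846, 391.015770609319) 1395.0
```

>>> play_rows(
  increments=[
    {"slide":[0,0,-10],"angular":[0,0,0],"claw":1},
    {"slide":[0,0,-20],"angular":[0,0,0],"claw":1},
    {"slide":[0,0,-25],"angular":[0,0,0],"claw":1},
    {"slide":[0,0,-30],"angular":[0,0,0],"claw":1},
    {"slide":[0,0,-30],"angular":[0,0,0],"claw":1},
    {"slide":[0,0,-25],"angular":[0,0,0],"claw":1},
    {"slide":[0,0,0],"angular":[0,0,0],"claw":1},
    {"slide":[0,0,0],"angular":[0,0,0],"claw":1},
  ],
)

```text
time: 15.85
ee_pos: [0.3879, 0.3307, 0.2525]
tcp_rot: [179.9, 30.0, 173.1]
wrist_force: [-0.1, 0.3, 0.1]
opening: 0.0852
grasp_force: 0.0
```

Run:
```python
from ins import *
im,i=shot('wK'); z,y=chz(173.1); M=np.array([.470,.320,.109]);X=M+.054*z; c,a=dot(im,i,X); print('pred',proj(i,X),'seen',c,a)
t=bot.camera_info('top');s=bot.camera_info('scene');tp=bot.camera('top')[...,::-1].copy();sc=bot.camera('scene')[...,::-1].copy()
iJ=ld('wJ')[1]
pt=proj(t,X);ps=proj(s,X);print('top',pt,'scene',ps)
def blob(im,p):
    h=cv2.cvtColor(im,cv2.COLOR_BGR2HSV);m=cv2.inRange(h,(18,90,90),(36,255,255));M_=np.zeros_like(m);cv2.circle(M_,(int(p[0]),int(p[1])),6,255,-1);m&=M_;k=cv2.moments(m,True);return (k['m10']/max(k['m00'],1),k['m01']/max(k['m00'],1)),k['m00']
bt,bs=blob(tp,pt),blob(sc,ps);print(bt,bs)
print('tri wrist',tri([(i,c),(iJ,(325.4,391.0))]),'expected',X)
if bt[1]>3 and bs[1]>3: print('tri all',tri([(i,c),(t,bt[0]),(s,bs[0])]))
f=lambda p,w,h:(cv2.resize(p/255.,(w,h),interpolation=cv2.INTER_AREA if p.shape[1]>w else cv2.INTER_CUBIC).clip(0,1)**.6*255).astype(np.uint8)
x,yy=int(ps[0]),int(ps[1]); x2,y2=int(pt[0]),int(pt[1])
out=np.hstack([f(im[60:460,120:520],400,400),np.vstack([f(sc[yy-30:yy+50,x-40:x+40],380,200*1),f(tp[y2-30:y2+30,x2-50:x2+50],380,200)])])
cv2.imwrite('pics/v7.png',out)
```

```text
15.85 [0.3879 0.3307 0.2525] [179.89  30.02 173.12] q [ 53.5 -17.4 -14.7  76.7 -25.7  56.7] F [-0.1  0.3  0.1] open 0.0852 g 0.0
pred [319.8857802 244.9561845] seen (323.2774193548387, 241.40967741935484) 310.0
top [158.71661127 290.19624779] scene [357.66127592 118.75207784]
((158.7, 289.9), 20.0) ((355.5357142857143, 115.17857142857143), 28.0)
tri wrist [0.44143822 0.3252896  0.15482775] expected [0.44319555 0.32324369 0.15576537]
tri all [0.4387699  0.32363826 0.16223823]
```

View pics/v7.png

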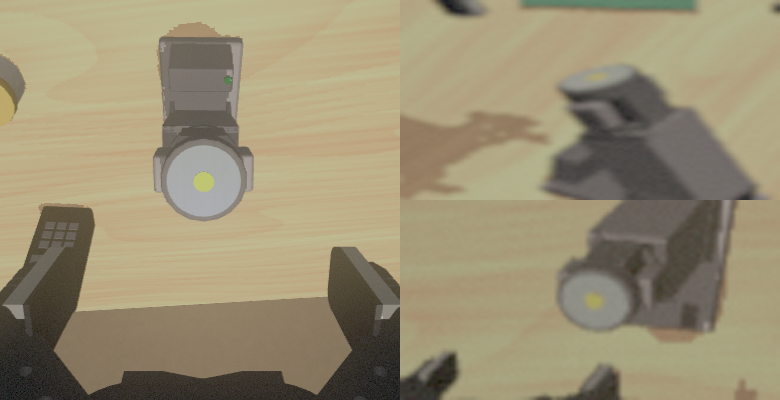

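Run:
```python
from ins import *
t=bot.camera_info('top');s=bot.camera_info('scene');tp=bot.camera('top')[...,::-1].copy();sc=bot.camera('scene')[...,::-1].copy()
def blob(im,p,r=9):
    h=cv2.cvtColor(im,cv2.COLOR_BGR2HSV);m=cv2.inRange(h,(20,100,110),(34,255,255));M_=np.zeros_like(m);cv2.circle(M_,(int(p[0]),int(p[1])),r,255,-1);m&=M_
    n,l,sx,ce=cv2.connectedComponentsWithStats(m); return [(ce[k].round(2).tolist(),int(sx[k,4])) for k in range(1,n) if sx[k,4]>3]
a,b=blob(tp,(158.7,290)),blob(sc,(355.5,114.5));print(a,b)
c,d=blob(tp,(417.8,287.8)),blob(sc,(224.9,301.1));print(c,d)
iK=ld('wK')[1];iA=ld('wA')[1];iJ=ld('wJ')[1]
print('flat',tri([(t,a[0][0]),(s,b[0][0])]),tri([(iK,(323.3,241.4)),(t,a[0][0]),(s,b[0][0])]))
print('chg',tri([(t,c[0][0]),(s,d[0][0])]),tri([(iA,(333,237.9)),(t,c[0][0]),(s,d[0][0])]))
```

```text
[([158.56, 289.89], 18)] [([351.34, 111.44], 73), ([360.33, 110.67], 9), ([357.8, 118.4], 5)]
[([417.78, 287.5], 18)] [([218.07, 295.93], 14), ([224.54, 300.62], 13)]
flat [0.43641271 0.30697441 0.19412311] [0.43204055 0.32147609 0.17212295]
chg [ 0.4254119  -0.29173396  0.18026623] [ 0.42733736 -0.29120577  0.17775524]
```

Run:
```python
from ins import *
t=bot.camera_info('top');s=bot.camera_info('scene')
iK=ld('wK')[1];iA=ld('wA')[1]
a=(158.56,289.89);b=(357.9,118.4);c=(417.78,287.5);d=(224.54,300.62)
print('flat',tri([(t,a),(s,b)]),tri([(iK,(323.3,241.4)),(t,a),(s,b)]))
print('chg',tri([(t,c),(s,d)]),tri([(iA,(333,237.9)),(t,c),(s,d)]))
o=bot.get_obs(); z,y=chz(187); M=np.array([.4572,-.2878,.1112]); T=tool(-z,-y); S=M+.13*z; print(S)
mid=np.array([.36,.0,.33]); Rm=Ro.from_euler('xyz',[180,15,178],degrees=True).as_matrix()
rows(o,mid,Rm,8); rows(dict(ee_pos=mid,tcp_rot=[180,15,178]),S,T,8)
```

```text
flat [0.4438369  0.32312408 0.15738742] [0.44323637 0.3249212  0.15443423]
chg [ 0.4309495  -0.29118615  0.16061832] [ 0.43065774 -0.29097816  0.16065944]
[ 0.3926845  -0.29572151  0.2237833 ]
n 8 ang [-0.24, 1.87, -0.56]
[[-6.2, -41.4, -7.8], [-5.5, -41.4, -8.2], [-4.8, -41.4, -8.5], [-4.2, -41.4, -8.8], [-3.5, -41.4, -9.1], [-2.7, -41.4, -9.4], [-2.0, -41.4, -9.7], [-1.3, -41.4, -9.9]]
n 8 ang [-0.43, -1.87, -1.04]
[[-1.8, -36.8, 14.2], [-0.6, -36.9, 14.0], [0.5, -37.0, 13.7], [1.6, -37.1, 13.4], [2.7, -37.2, 13.0], [3.8, -37.2, 12.6], [4.9, -37.2, 12.2], [6.0, -37.2, 11.8]]
```

The flat torch is home: its lens height matches the locked charged torch, and its buttons look sprung out. On to the charged torch.

>>> play_rows(
  increments=[
    {"slide":[-6,-41.5,-8],"angular":[-0.2,1.9,-0.6],"claw":1},
    {"slide":[-5.5,-41.5,-8],"angular":[-0.2,1.9,-0.6],"claw":1},
    {"slide":[-5,-41.5,-8.5],"angular":[-0.2,1.9,-0.6],"claw":1},
    {"slide":[-4,-41.5,-9],"angular":[-0.2,1.9,-0.6],"claw":1},
    {"slide":[-3.5,-41.5,-9],"angular":[-0.2,1.9,-0.6],"claw":1},
    {"slide":[-2.5,-41.5,-9.5],"angular":[-0.2,1.9,-0.5],"claw":1},
    {"slide":[-2,-41.5,-9.5],"angular":[-0.3,1.8,-0.5],"claw":1},
    {"slide":[-1.5,-41.5,-10],"angular":[-0.3,1.8,-0.5],"claw":1},
  ],
)

```text
time: 16.9
ee_pos: [0.3593, -0.0019, 0.3318]
tcp_rot: [-180.0, 15.0, 178.0]
wrist_force: [1.6, -0.9, -0.3]
opening: 0.0851
grasp_force: 0.0
```

>>> play_rows(
  increments=[
    {"slide":[-2,-37,14],"angular":[-0.4,-1.9,-1],"claw":1},
    {"slide":[-0.5,-37,14],"angular":[-0.4,-1.9,-1],"claw":1},
    {"slide":[0.5,-37,13.5],"angular":[-0.4,-1.9,-1],"claw":1},
    {"slide":[1.5,-37,13.5],"angular":[-0.4,-1.9,-1],"claw":1},
    {"slide":[2.5,-37,13],"angular":[-0.4,-1.9,-1],"claw":1},
    {"slide":[4,-37,12.5],"angular":[-0.4,-1.9,-1.1],"claw":1},
    {"slide":[5,-37,12],"angular":[-0.4,-1.8,-1.1],"claw":1},
    {"slide":[6,-37,12],"angular":[-0.4,-1.8,-1.1],"claw":1},
  ],
)

```text
time: 17.7
ee_pos: [0.391, -0.2976, 0.2254]
tcp_rot: [-179.6, 30.1, -173.1]
wrist_force: [1.2, 0.3, 0.3]
opening: 0.0853
grasp_force: 0.0
```

>>> play_rows(
  increments=[
    {"slide":[0,0,0],"angular":[0,0,0],"claw":1},
    {"slide":[0,0,0],"angular":[0,0,0],"claw":1},
    {"slide":[0,0,0],"angular":[0,0,0],"claw":1},
  ],
)

```text
time: 18.0
ee_pos: [0.3917, -0.2951, 0.2265]
tcp_rot: [-179.7, 30.0, -173.0]
wrist_force: [-0.5, 0.8, 1.2]
opening: 0.0855
grasp_force: 0.0
```

Run:
```python
from ins import *
im,i=shot('wL'); z,y=chz(187); M=np.array([.4572,-.2878,.1112]);X=M+.054*z; c,a=dot(im,i,X); print('pred',proj(i,X),'seen',c,a,atz(i,c,.1584))
iA=ld('wA')[1]; print('tri',tri([(i,c),(iA,(333,237.9))]))
go(M,187,-1,lx=0)
```

```text
18.0 [ 0.3917 -0.2951  0.2265] [-179.67   29.97 -173.04] q [-50.  -22.1 -21.1  73.3  24.6 -53. ] F [-0.5  0.8  1.2] open 0.0855 g 0.0
pred [320.54197568 262.32296619] seen (322.20199501246884, 256.8703241895262) 401.0 [ 0.42572153 -0.29080403  0.1584    ]
tri [ 0.42852539 -0.29060978  0.15588653]
18.05 [ 0.3919 -0.2949  0.2269] [-179.63   30.   -172.98] q [-50.  -22.1 -21.1  73.3  24.6 -53. ] F [-0.5 -0.6 -0.6] open 0.0855 g 0.0
tail in mouth mm [-0.9 -0.1  4.1] tcp in mouth [ -1.   -0.9 133.1]
rot err (tool rotvec) [-0.36 -0.    0.02] F tool [ 0.8 -0.6  0.2]
shift tool mm [ 1.  -0.9  0. ]
```

>>> play_rows(
  increments=[
    {"slide":[1.9,-0.9,10],"angular":[-0.3,0,0],"claw":1},
    {"slide":[0,0,20],"angular":[0,0,0],"claw":1},
    {"slide":[0,0,20],"angular":[0,0,0],"claw":1},
    {"slide":[0,0,10],"angular":[0,0,0],"claw":1},
    {"slide":[0,0,0],"angular":[0,0,0],"claw":1},
    {"slide":[0,0,0],"angular":[0,0,0],"claw":1},
  ],
)

```text
time: 18.65
ee_pos: [0.4201, -0.2928, 0.1738]
tcp_rot: [-179.9, 30.0, -173.0]
wrist_force: [0.0, -0.1, 1.0]
opening: 0.0853
grasp_force: 0.0
```

Run:
```python
from ins import *
im,i=shot('wM'); z,y=chz(187); M=np.array([.4572,-.2878,.1112]);X=M+.054*z; c,a=dot(im,i,X); print('pred',proj(i,X),'seen',c,a)
go(M,187,-1,lx=0)
```

```text
18.65 [ 0.4201 -0.2928  0.1738] [-179.95   29.99 -172.98] q [-47.  -20.  -25.5  65.7  23.8 -50. ] F [ 0.  -0.1  1. ] open 0.0853 g 0.0
pred [321.93855179 318.90744907] seen (324.11927877947295, 311.3134535367545) 721.0
18.7 [ 0.4201 -0.2931  0.1742] [-179.91   30.01 -172.98] q [-47.  -20.1 -25.5  65.7  23.8 -50. ] F [-0.2  0.2  0.2] open 0.0854 g 0.0
tail in mouth mm [  0.9   0.9 -55.7] tcp in mouth [ 0.9  0.7 73.3]
rot err (tool rotvec) [-0.08  0.01  0.02] F tool [ 0.1  0.2 -0.3]
shift tool mm [-0.9  0.7 -0. ]
```

Good. Next: descend to 28 mm and pinch.

>>> play_rows(
  increments=[
    {"slide":[0,0.5,15],"angular":[0,0,0],"claw":1},
    {"slide":[0,0,15],"angular":[0,0,0],"claw":1},
    {"slide":[0,0,10],"angular":[0,0,0],"claw":1},
    {"slide":[0,0,4.5],"angular":[0,0,0],"claw":1},
    {"slide":[0,0,0],"angular":[0,0,0],"claw":1},
    {"slide":[0,0,0],"angular":[0,0,0],"claw":1},
  ],
)

```text
time: 19.3
ee_pos: [0.442, -0.2901, 0.1354]
tcp_rot: [-179.9, 30.0, -173.0]
wrist_force: [0.2, -0.5, 0.4]
opening: 0.0857
grasp_force: 0.0
```

>>> play_rows(
  increments=[
    {"slide":[0,0,0],"angular":[0,0,0],"claw":0.5},
    {"slide":[0,0,0],"angular":[0,0,0],"claw":0},
    {"slide":[0,0,0],"angular":[0,0,0],"claw":-1},
    {"slide":[0,0,0],"angular":[0,0,0],"claw":-1},
    {"slide":[0,0,0],"angular":[0,0,0],"claw":-1},
    {"slide":[0,0,0],"angular":[0,0,0],"claw":-1},
  ],
  squeeze=45,
)

```text
time: 19.9
ee_pos: [0.4418, -0.2901, 0.1359]
tcp_rot: [-179.9, 30.0, -173.0]
wrist_force: [-6.9, 2.0, 9.0]
opening: 0.0504
grasp_force: 45.7
```

Run:
```python
from ins import *
im,i=shot('wN'); z,y=chz(187); M=np.array([.4572,-.2878,.1112]);X=M+.054*z; c,a=dot(im,i,X); print('pred',proj(i,X),'seen',c,a)
go(M,187,-1,lx=0)
```

```text
19.9 [ 0.4418 -0.2901  0.1359] [-179.94   30.02 -173.04] q [-44.6 -18.1 -28.4  59.9  23.  -47.5] F [-6.9  2.   9. ] open 0.0504 g 45.7
pred [321.3452668  391.81161539] seen (322.2782475019216, 381.2190622598001) 1301.0
19.95 [ 0.4419 -0.29    0.1359] [-179.94   30.02 -173.03] q [-44.6 -18.1 -28.4  59.9  23.  -47.5] F [-8.5  1.8  7.8] open 0.0501 g 45.7
tail in mouth mm [  1.    0.5 -99.8] tcp in mouth [ 1.1  0.4 29.2]
rot err (tool rotvec) [-0.08  0.02 -0.03] F tool [  3.2   2.8 -10.9]
shift tool mm [-1.1  0.4 -0. ]
```

Gripped. Next, draw it out along the bay axis.

>>> play_rows(
  increments=[
    {"slide":[0,0,-3],"angular":[0,0,0],"claw":-1},
    {"slide":[0,0,-5],"angular":[0,0,0],"claw":-1},
    {"slide":[0,0,-8],"angular":[0,0,0],"claw":-1},
    {"slide":[0,0,-10],"angular":[0,0,0],"claw":-1},
  ],
)

```text
time: 20.35
ee_pos: [0.4285, -0.2914, 0.1575]
tcp_rot: [180.0, 29.9, -173.1]
wrist_force: [-1.4, 0.4, -2.4]
opening: 0.0498
grasp_force: 47.0
```

Run:
```python
from ins import *
im,i=shot('wO'); o=bot.get_obs();R0=Ro.from_euler('xyz',o['tcp_rot'],degrees=True); X=o['ee_pos']+R0.apply([0,0,-.022]); print(dot(im,i,X)); go([.4572,-.2878,.1112],187,-1,lx=0)
```

```text
20.35 [ 0.4285 -0.2914  0.1575] [ 179.99   29.94 -173.06] q [-46.  -19.3 -26.8  63.4  23.5 -49. ] F [-1.4  0.4 -2.4] open 0.0498 g 47.0
((322.20307692307694, 381.14230769230767), 1300.0)
20.4 [ 0.4286 -0.2919  0.1595] [-179.88   30.03 -173.  ] q [-46.1 -19.4 -26.7  63.4  23.5 -49. ] F [ 1.5 -0.6  0.2] open 0.0499 g 47.0
tail in mouth mm [  0.8   0.9 -72.7] tcp in mouth [ 0.9  0.6 56.3]
rot err (tool rotvec) [-0.12  0.03 -0.  ] F tool [-1.3 -0.8  0.5]
shift tool mm [-0.9  0.6 -0. ]
```

Run:
```python
from ins import *
z,y=chz(187);M=np.array([.4572,-.2878,.1112]); S=M+.165*z+.0009*np.cross(y,z); print(S)
e=dict(ee_pos=S,tcp_rot=[180,30,-173]); rows(e,[.53,-.02,.32],Ro.from_euler('xyz',[180,0,172],degrees=True).as_matrix(),8)
```

```text
[ 0.37454133 -0.29794921  0.25364419]
n 8 ang [0.49, 3.73, 1.83]
[[-24.5, 32.1, 4.6], [-23.7, 32.9, 2.7], [-22.8, 33.7, 0.9], [-21.7, 34.4, -0.8], [-20.5, 35.0, -2.5], [-19.1, 35.7, -4.1], [-17.7, 36.2, -5.6], [-16.1, 36.7, -7.0]]
```

>>> play_rows(
  increments=[
    {"slide":[0,0,-10],"angular":[0,0,0],"claw":-1},
    {"slide":[0,0,-15],"angular":[0,0,0],"claw":-1},
    {"slide":[0,0,-20],"angular":[0,0,0],"claw":-1},
    {"slide":[0,0,-25],"angular":[0,0,0],"claw":-1},
    {"slide":[0,0,-25],"angular":[0,0,0],"claw":-1},
    {"slide":[0,0,-15],"angular":[0,0,0],"claw":-1},
    {"slide":[0,0,0],"angular":[0,0,0],"claw":-1},
  ],
)

```text
time: 21.1
ee_pos: [0.3742, -0.2989, 0.2552]
tcp_rot: [-179.8, 30.1, -173.0]
wrist_force: [0.3, 0.3, -2.3]
opening: 0.0503
grasp_force: 47.2
```

>>> play_rows(
  increments=[
    {"slide":[-24.5,32,4],"angular":[0.5,3.7,1.8],"claw":-1},
    {"slide":[-23.5,33,2.5],"angular":[0.5,3.7,1.8],"claw":-1},
    {"slide":[-23,33.5,1],"angular":[0.5,3.7,1.8],"claw":-1},
    {"slide":[-21.5,34.5,-1],"angular":[0.5,3.7,1.8],"claw":-1},
    {"slide":[-20.5,35,-2.5],"angular":[0.5,3.8,1.8],"claw":-1},
    {"slide":[-19,35.5,-4],"angular":[0.5,3.8,1.8],"claw":-1},
    {"slide":[-17.5,36,-5.5],"angular":[0.5,3.8,1.9],"claw":-1},
    {"slide":[-16,36.5,-7],"angular":[0.5,3.8,1.9],"claw":-1},
  ],
)

```text
time: 21.9
ee_pos: [0.5296, -0.0185, 0.3189]
tcp_rot: [-179.8, -0.3, 171.9]
wrist_force: [1.4, -1.2, -1.0]
opening: 0.0502
grasp_force: 47.4
```

>>> play_rows(
  increments=[
    {"slide":[0,0,0],"angular":[0,0,0],"claw":-1},
    {"slide":[0,0,0],"angular":[0,0,0],"claw":-1},
    {"slide":[0,0,0],"angular":[0,0,0],"claw":-1},
  ],
)

```text
time: 22.2
ee_pos: [0.5285, -0.021, 0.3188]
tcp_rot: [-179.9, -0.2, 172.0]
wrist_force: [0.2, 0.6, -2.6]
opening: 0.0499
grasp_force: 47.5
```

Run:
```python
from ins import *
im,i=shot('wP'); u,v=proj(i,np.array([.613,-.019,.135])); print(u,v)
x0,y0=int(min(max(u-70,0),500)),int(min(max(v-70,0),340)); print(x0,y0)
c=(np.clip(cv2.resize(im[y0:y0+140,x0:x0+140],(560,560),interpolation=cv2.INTER_CUBIC)/255.,0,1)**.7*255).astype(np.uint8)
q=[(proj(i,np.array([.613+.022*np.cos(a),-.019+.022*np.sin(a),.135]))-[x0,y0])*4 for a in np.linspace(0,6.28,60)]
cv2.polylines(c,[np.array(q,np.int32)],True,(0,0,255),1); cv2.imwrite('pics/v8.png',c)
```

```text
22.2 [ 0.5285 -0.021   0.3188] [-1.7985e+02 -1.7000e-01  1.7197e+02] q [-2.20e+00  4.40e+00  1.72e+01  1.03e+02 -1.00e-01  5.80e+00] F [ 0.2  0.6 -2.6] open 0.0499 g 47.5
339.58237174050953 320.731259917588
269 250
```

View pics/v8.png

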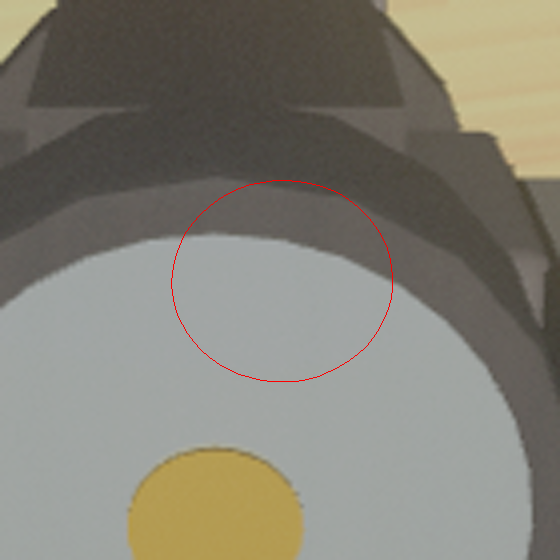

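The held torch hides the ring from here (ring predicted at (340,321), behind the lens). I'll step sideways to see it.

>>> play_rows(
  increments=[
    {"slide":[-8,-30,0],"angular":[0,0,0],"claw":-1},
    {"slide":[-8,-30,0],"angular":[0,0,0],"claw":-1},
    {"slide":[-8,-30,0],"angular":[0,0,0],"claw":-1},
    {"slide":[-8,-25,0],"angular":[0,0,0],"claw":-1},
    {"slide":[0,0,0],"angular":[0,0,0],"claw":-1},
    {"slide":[0,0,0],"angular":[0,0,0],"claw":-1},
    {"slide":[0,0,0],"angular":[0,0,0],"claw":-1},
  ],
)

```text
time: 22.95
ee_pos: [0.5438, -0.139, 0.32]
tcp_rot: [-179.9, -0.1, 171.9]
wrist_force: [0.1, 0.0, -1.6]
opening: 0.0501
grasp_force: 47.8
```

Run:
```python
from ins import *
im,i=shot('wQ'); u,v=proj(i,np.array([.613,-.019,.135])); print(u,v)
x0,y0=int(min(max(u-60,0),520)),int(min(max(v-60,0),360)); print(x0,y0)
c=(np.clip(cv2.resize(im[y0:y0+120,x0:x0+120],(600,600),interpolation=cv2.INTER_CUBIC)/255.,0,1)**.7*255).astype(np.uint8)
for r in(.022,.028):
    q=[(proj(i,np.array([.613+r*np.cos(a),-.019+r*np.sin(a),.135]))-[x0,y0])*5+2 for a in np.linspace(0,6.28,60)]
    cv2.polylines(c,[np.array(q,np.int32)],True,(0,0,255),1)
cv2.imwrite('pics/v9.png',c)
```

```text
22.95 [ 0.5438 -0.139   0.32  ] [-1.7986e+02 -1.0000e-01  1.7194e+02] q [-14.3   9.   22.4 103.5  -0.2  -6.2] F [ 0.1  0.  -1.6] open 0.0501 g 47.8
487.37138017149425 282.85418508728054
427 222
```

View pics/v9.png

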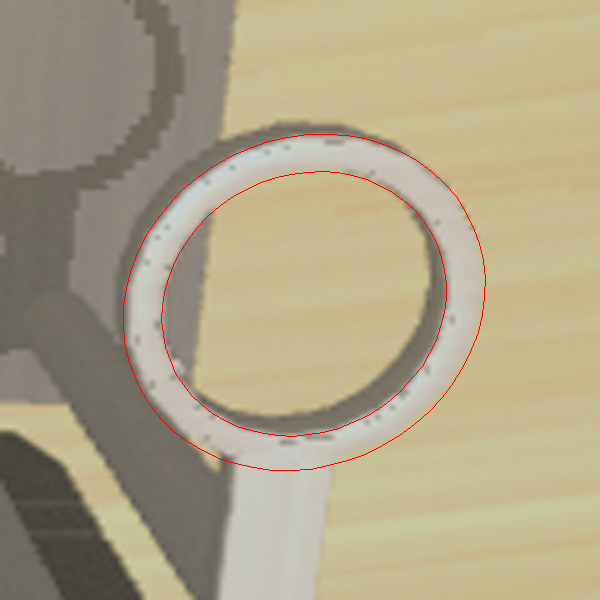

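The overlay at (487,283) lies on the ring, so its centre is confirmed at (0.613, −0.019). I'll move above it.

Run:
```python
from ins import *
rows(bot.get_obs(),[.613,-.019,.30],Ro.from_euler('xyz',[180,0,172],degrees=True).as_matrix(),5)
```

```text
n 5 ang [-0.03, -0.02, -0.0]
('slide total', [-51.7, 128.2, 19.5], 'per row', [-10.3, 25.6, 3.9])
```

>>> play_rows(
  increments=[
    {"slide":[-10.3,25.6,4],"angular":[0,0,0],"claw":-1},
    {"slide":[-10.3,25.6,4],"angular":[0,0,0],"claw":-1},
    {"slide":[-10.3,25.6,4],"angular":[0,0,0],"claw":-1},
    {"slide":[-10.3,25.6,4],"angular":[0,0,0],"claw":-1},
    {"slide":[-10.3,25.6,4],"angular":[-0.1,-0.1,0],"claw":-1},
    {"slide":[0,0,0],"angular":[0,0,0],"claw":-1},
    {"slide":[0,0,0],"angular":[0,0,0],"claw":-1},
    {"slide":[0,0,0],"angular":[0,0,0],"claw":-1},
  ],
)

```text
time: 23.8
ee_pos: [0.6129, -0.0197, 0.2993]
tcp_rot: [-179.9, -0.0, 172.0]
wrist_force: [0.5, -0.4, -1.9]
opening: 0.0502
grasp_force: 47.9
```

Run:
```python
from ins import *
im,i=shot('wR');o=bot.get_obs(); R0=Ro.from_euler('xyz',o['tcp_rot'],degrees=True); X=o['ee_pos']+R0.apply([0,0,-.022]); c,a=dot(im,i,X); print(c,a,'lens',atz(i,c,X[2]),'tail est',o['ee_pos']+R0.apply([0,0,.132]))
rows(o,[.613,-.019,.30],Ro.from_euler('xyz',[180,0,172],degrees=True).as_matrix(),1)
```

```text
23.8 [ 0.6129 -0.0197  0.2993] [-1.7994e+02 -5.0000e-02  1.7199e+02] q [-1.800e+00  1.580e+01  2.800e+01  1.023e+02 -1.000e-01  6.200e+00] F [ 0.5 -0.4 -1.9] open 0.0502 g 47.9
(322.2868913857678, 381.050936329588) 1335.0 lens [ 0.61195139 -0.01926449  0.32138322] tail est [ 0.61283157 -0.02008161  0.16738331]
n 1 ang [-0.05, -0.03, -0.04]
('slide total', [0.1, 1.0, -0.6], 'per row', [0.1, 1.0, -0.6])
```

Aligned. Next, descend: about 132 mm to home, easing off at the end.

>>> play_rows(
  increments=[
    {"slide":[0,0.7,12],"angular":[0,0,0],"claw":-1},
    {"slide":[0,0,15],"angular":[0,0,0],"claw":-1},
    {"slide":[0,0,15],"angular":[0,0,0],"claw":-1},
    {"slide":[0,0,8],"angular":[0,0,0],"claw":-1},
    {"slide":[0,0,8],"angular":[0,0,0],"claw":-1},
    {"slide":[0,0,0],"angular":[0,0,0],"claw":-1},
  ],
)

```text
time: 24.45
ee_pos: [0.613, -0.0192, 0.2402]
tcp_rot: [-179.9, -0.1, 171.9]
wrist_force: [0.3, -0.1, -2.6]
opening: 0.05
grasp_force: 47.9
```

>>> play_rows(
  increments=[
    {"slide":[0,0,10],"angular":[0,0,0],"claw":-1},
    {"slide":[0,0,15],"angular":[0,0,0],"claw":-1},
    {"slide":[0,0,10],"angular":[0,0,0],"claw":-1},
    {"slide":[0,0,5],"angular":[0,0,0],"claw":-1},
    {"slide":[0,0,0],"angular":[0,0,0],"claw":-1},
  ],
)

```text
time: 24.95
ee_pos: [0.613, -0.0189, 0.2002]
tcp_rot: [-179.9, -0.1, 172.0]
wrist_force: [0.5, -0.1, -2.7]
opening: 0.0504
grasp_force: 47.9
```

>>> play_rows(
  increments=[
    {"slide":[0,0,10],"angular":[0,0,0],"claw":-1},
    {"slide":[0,0,10],"angular":[0,0,0],"claw":-1},
    {"slide":[0,0,7],"angular":[0,0,0],"claw":-1},
    {"slide":[0,0,3],"angular":[0,0,0],"claw":-1},
    {"slide":[0,0,0],"angular":[0,0,0],"claw":-1},
  ],
)

```text
time: 25.45
ee_pos: [0.613, -0.0189, 0.1702]
tcp_rot: [-179.9, -0.1, 172.0]
wrist_force: [0.2, 0.7, -2.5]
opening: 0.0498
grasp_force: 47.9
```

>>> play_rows(
  increments=[
    {"slide":[0,0,1.5],"angular":[0,0,0],"claw":-1},
    {"slide":[0,0,0],"angular":[0,0,0],"claw":-1},
  ],
)

```text
time: 25.65
ee_pos: [0.6133, -0.019, 0.1695]
tcp_rot: [-180.0, -0.0, 172.0]
wrist_force: [0.2, -0.7, -2.1]
opening: 0.0503
grasp_force: 47.9
```

>>> play_rows(
  increments=[
    {"slide":[0,0,1],"angular":[0,0,0],"claw":-1},
    {"slide":[0,0,0],"angular":[0,0,0],"claw":-1},
  ],
)

```text
time: 25.85
ee_pos: [0.6133, -0.0189, 0.1684]
tcp_rot: [-180.0, -0.1, 172.0]
wrist_force: [-0.1, 1.2, -2.5]
opening: 0.0504
grasp_force: 47.9
```

>>> play_rows(
  increments=[
    {"slide":[0,0,1],"angular":[0,0,0],"claw":-1},
    {"slide":[0,0,0],"angular":[0,0,0],"claw":-1},
  ],
)

```text
time: 26.05
ee_pos: [0.6132, -0.0189, 0.1672]
tcp_rot: [-180.0, -0.1, 172.0]
wrist_force: [0.6, -0.9, -2.2]
opening: 0.0501
grasp_force: 47.9
```

>>> play_rows(
  increments=[
    {"slide":[0,0,1],"angular":[0,0,0],"claw":-1},
    {"slide":[0,0,0],"angular":[0,0,0],"claw":-1},
  ],
)

```text
time: 26.25
ee_pos: [0.6133, -0.019, 0.1664]
tcp_rot: [-180.0, -0.1, 172.0]
wrist_force: [0.6, 0.0, -2.0]
opening: 0.05
grasp_force: 48.0
```

>>> play_rows(
  increments=[
    {"slide":[0,0,1],"angular":[0,0,0],"claw":-1},
    {"slide":[0,0,0],"angular":[0,0,0],"claw":-1},
  ],
)

```text
time: 26.45
ee_pos: [0.6133, -0.0189, 0.1663]
tcp_rot: [-180.0, -0.0, 172.0]
wrist_force: [-2.4, -0.2, 5.3]
opening: 0.0504
grasp_force: 48.5
```

Contact: the flange is on the ring. Release and withdraw upwards.

>>> play_rows(
  increments=[
    {"slide":[0,0,0],"angular":[0,0,0],"claw":0.3},
    {"slide":[0,0,0],"angular":[0,0,0],"claw":0.6},
    {"slide":[0,0,0],"angular":[0,0,0],"claw":1},
    {"slide":[0,0,0],"angular":[0,0,0],"claw":1},
    {"slide":[0,0,0],"angular":[0,0,0],"claw":1},
    {"slide":[0,0,-10],"angular":[0,0,0],"claw":1},
    {"slide":[0,0,-20],"angular":[0,0,0],"claw":1},
    {"slide":[0,0,-30],"angular":[0,0,0],"claw":1},
  ],
)

```text
time: 27.25
ee_pos: [0.6127, -0.0189, 0.2253]
tcp_rot: [-179.9, -0.2, 172.0]
wrist_force: [1.0, -0.4, 0.0]
opening: 0.0851
grasp_force: 0.0
```

>>> play_rows(
  increments=[
    {"slide":[0,0,-40],"angular":[0,0,0],"claw":1},
    {"slide":[0,0,-40],"angular":[0,0,0],"claw":1},
    {"slide":[0,0,-25],"angular":[0,0,0],"claw":1},
    {"slide":[0,0,0],"angular":[0,0,0],"claw":1},
    {"slide":[0,0,0],"angular":[0,0,0],"claw":1},
    {"slide":[0,0,0],"angular":[0,0,0],"claw":1},
  ],
)

```text
time: 27.85
ee_pos: [0.6133, -0.0189, 0.3293]
tcp_rot: [-179.9, -0.2, 172.0]
wrist_force: [0.3, -1.0, 0.9]
opening: 0.0853
grasp_force: 0.0
```

Run:
```python
from ins import *
im,i=shot('wS'); c,a=dot(im,i,[.613,-.019,.189]); print(c,a,proj(i,np.array([.613,-.019,.189])),atz(i,c,.189))
tp=bot.camera('top')[...,::-1];sc=bot.camera('scene')[...,::-1]
f=lambda p,w,h:(cv2.resize(p/255.,(w,h),interpolation=cv2.INTER_CUBIC).clip(0,1)**.7*255).astype(np.uint8)
t0=cv2.imread('pics/top0.png')
cv2.imwrite('pics/v10.png',np.vstack([np.hstack([f(im[120:440,160:480],300,300),f(sc[100:300,210:430],300,300)]),np.hstack([f(tp[180:310,140:450],600,250)])]))
```

```text
27.85 [ 0.6133 -0.0189  0.3293] [-1.7994e+02 -1.6000e-01  1.7197e+02] q [ -1.7  17.5  33.7 106.3  -0.    6.3] F [ 0.3 -1.   0.9] open 0.0853 g 0.0
(322.2056451612903, 231.0) 248.0 [321.60921361 232.97276129] [ 0.61175402 -0.01843735  0.189     ]
```

View pics/v10.png

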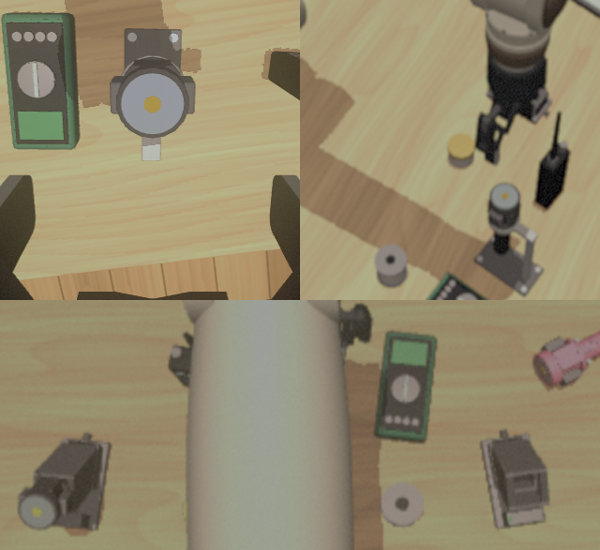

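The charged torch hangs upright in the ring (lens at (322,231), within 2 mm of the ring centre). The flat torch sits in the left charger, and the bystanders are unmoved. Handing in.

```bash
python3 -c "
from workcell import bot; print(bot.job_done())"
```

```text
the job is handed in; nothing more can be done
None
```

I handed the job in at about 28 s of the 72 s limit, and the hand-in gave no verdict: the flat torch is seated in the once-empty charger (I felt contact at full depth, but did not tug-test the catches), the charged torch hangs upright in the ring within about 2 mm of centre, and no bystander looked shifted.

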